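# Take the smoothing board off its keepered hook and rack it

## Robot

A 6-joint arm with a two-finger parallel gripper is mounted at the origin on the work surface. World frame = base frame: x ahead of the robot, y to its left, z up, the work surface at z = 0. Lengths are in m, angles in rad, forces in N, time in s.
With the tool pointing down it reaches from about 0.25 to 0.8 m from the base axis. Payload 3.9 kg.
Tool frame: the origin (TCP) lies between the finger pads; the fingertips stand tip_extent ahead of it and the grasp point (between the pads) lies 3 mm ahead of it (tip_extent is the distance from the TCP to the fingertips, in m); z points along the fingers, x is the direction in which the jaws open and shut, and the axes are right-handed (so a half turn about z gives the same grasp; the last joint's range is limited). The gripper opens to 85 mm and grips with 20 to 120 N. Pads are 22 mm wide; open, the fingers measure 114 mm over their backs; the gripper's body (76 mm by 85 mm) begins 54 mm behind the grasp point. The pads swing forward as they close: fully open they stand 13 mm farther back than shut.
Start: joints at [0, 0.26, -0.138, 1.173, 0, 1.571], TCP at [0.525, -0, 0.253] pointing down, gripper open.
Joint ranges: [-2.78, 2.78], [-0.83, 1.72], [-1.28, 1.37], [-1.9, 2.12], [-1.57, 1.48], [-3.14, 3.14]. Speed limits (rad/s): [2.57, 2.57, 3.14, 3.14, 3.14, 3.14].

## Interface

Orientations are given as [roll, pitch, yaw] about the fixed x, y, z axes, in that order (R = Rz(yaw) Ry(pitch) Rx(roll)).
In Python, from cell import * gives the robot as it stands.
- The arm moves only by the tool step_arm, never from a script. Its argument "moves" is text: rows parted by semicolons, each of 7 numbers parted by spaces: the shift along the tool's x, y, z in m, then the turn, a rotation vector about the tool's x, y, z in rad, then the opening, from 0 (shut) to 1 (fully open). In form: dx dy dz ax ay az gripper; .... A call has 1 to 10 rows; each row is the pose to reach, as a shift and turn from the pose commanded when the call began, along the tool's axes at that moment; what a row does not reach only later rows make up. A row lasts 1/12 s, in which the tool goes at most 41.7 mm and 7.16 degrees, less where a joint would pass 70% of its speed; a pose out of reach is approached as far as the arm can. A call with a gripper value outside its range is refused whole. The fingers move at their own pace and stop on an object; "newtons" is the grip in N (left out, the last holds). Time passes only in rows, so rows that repeat a pose let the fingers close. It gives the time, the measured TCP pose, the force and the opening at its end, in the units of the state.
- state(): the state, without advancing time (a new reading comes with each control period).
- get_image(name): name is "scene" or "side" or "wrist"; returns a dict with "color" (420x560x3 uint8, red, green, blue), "intrinsics" (3x3 intrinsics, pixels), "world_from_camera" (4x4, takes a point from camera to world coordinates); the wrist camera has in their place "tool_from_camera" (4x4, takes a point from camera to tool coordinates, whose origin is the TCP and whose axes are the tool frame's). Camera axes: x right, y up, looking along -z (the intrinsics and any distortion apply to the point x, -y, -z); pixel columns grow to the right and rows downward; lengths in m; the calibration is good to about 2 mm. A picture is of the moment at which its call begins: read the wrist's pose just before it. There is no depth.
- hand_in(): hands the job in, once; it reports no verdict.
The state is a dict: "time_s": time; "joints": joint angles; "joint_velocities": joint speeds; "effort": joint torques, N m; "tcp_pos": TCP position; "ee_rot": TCP orientation; "contact_force": force on the tool from outside, world axes, zero at the start; "torque": the same for the moment, N m; "finger_gap": opening from 0.0 (shut) to 1.0 (fully open).
Only numpy, scipy, OpenCV 4.12 (cv2) and the standard library are available. Lean on these libraries where they do the work, as an engineer would, in place of code of your own. Each camera call takes 0.05 s, during which the arm holds its last target.

## Task

Take the wooden smoothing board off its hook: gently press it straight back against the sprung press plate behind it until the bolt over its top edge has drawn fully clear, keep it pressed while lifting it clear of the upturned hook tip, and bring it out. Then stand it upright in the slot of the wooden rack, resting on the slot's floor, and let go, without dropping it, forcing the hook or disturbing the other things on the table.

Things in the scene. Friction and masses are not known exactly. Their poses are not given: they have to be found in the camera images.
- stand: fixed steel hook stand. Origin on the table under where the board hangs; x points back from the hook to the post (hook opens to -x, roughly to the robot), z up. Post 32 mm wide, front face at x = +36 mm, top at z = 272 mm; grey housings 40 mm wide on it behind the press plate (z 131 to 201 mm) and the bolt (z 260 to 310 mm). Foot plate 130 mm wide, 12 mm thick, x -39 to +111 mm
- hook (a point): fixed point on top of the flat steel hook arm (14 mm wide, 10 mm thick, from the post out to x = -25 mm in the stand's frame) where the board hangs: 250 mm above the table, straight above the stand's origin. The upturned hook tip, 14 mm wide, fills stand x = -25 to -17 mm and reaches 20 mm above this point
- bolt_end (a point): front end, underside, of the bolt: a flat steel bar 16 mm wide, 12 mm high, 24 mm above the hook arm; at rest it reaches to stand x = -22 mm, over the board's top edge and the hook tip. It cannot be lifted. It draws back 3.3 mm for each mm the press plate is pressed; the board, going back with the plate, is free of it only from 12 mm of plate travel on (full travel 18 mm)
- press_plate (a point): centre of the front face of the sprung steel press plate (32 mm wide in y, 60 mm high, 8 mm thick) behind the hanging board, 84 mm below the hook arm's top, level with the middle of the board's handle. It slides straight back along the stand's +x; at rest it touches or nearly touches the board's back (stand x = +6 mm)
- keeper (a joint): travel of the press plate in m: 0 at rest (bolt shut) to 0.018 fully pressed against its end stop (bolt fully open). Sprung: about 2.5 N starts it, 6 N holds it fully pressed, and it returns by itself
- board: plain wooden smoothing board, 190 mm tall (z), 90 mm wide (y), 12 mm thick (x), 170 to 340 g, hanging upright on the hook with its front (-x) to the robot side. Origin at the middle of its lower edge. A window 40 mm wide, from z = 130 to 176 mm, takes the hook arm; the 14 mm high bar above it rests on the arm. The bar must rise a good 20 mm to pass over the hook tip; after a rise of 36 mm the window's lower edge meets the arm's underside
- handle (a point): centre of the board's wooden D-handle grip: an upright bar 22 mm wide (y), 18 mm deep (x), 70 mm long (z), 52 mm in front of the board's middle plane and 92 mm above its lower edge; 37 mm of free space between grip and board, with an 18 mm thick arm at either end joining them
- rack: fixed wooden rack, 120 x 150 mm foot, z up. Origin on the table under the centre of its slot; the slot runs along the rack's y
- slot (a point): centre of the slot's floor, 12 mm above the table. The slot is 18 mm wide (x) and 110 mm long (y) and its straight walls are 34 mm high, with slanted lead-in lips above that reach about 60 mm above the table. Same axes as the rack
- cup: white ceramic cup, 60 mm wide, 75 mm tall, standing between hook stand and rack; origin under its centre
- bowl: white ceramic bowl, 170 mm wide, 75 mm tall; origin under its centre
- rolling_pin: plain wooden roller, 260 mm long, 44 mm thick, lying along its y; origin under its middle
- strip: flat wooden thickness strip 300 x 28 x 8 mm lying along its x; origin under its middle
- spatula: hand spatula lying flat on the table along its x, handle to -x; origin under its middle
- slip_jar: closed terracotta-coloured jar, 70 mm wide, 90 mm tall; origin under its centre
- tile_blank: flat grey clay-coloured tile 120 x 160 x 10 mm; origin under its centre

How it is judged:
On the way, in this order (a step that is already met when the one before it is completed fails the run):
1. the press plate is pressed at least 13 mm back while the board still hangs over the hook arm (value of joint keeper above 0.013 m and z of board in the frame of hook below -0.166 m and horizontal distance between board and hook below 0.035 m), for 0.1 s.
2. the board is off the hook: out in front of it and off the arm (x of board in the frame of stand below -0.045 m and z of board in the frame of stand above 0.085 m), for 0.1 s.
At the end, for the whole second after the job is handed in: The board stands in the rack's slot: middle of its lower edge within 8 mm of the slot's centre line, within 16 mm of its middle along the slot and within 8 mm of its floor; board within 0.3 rad (it may lean in the slot) of upright, released and at rest; the press plate back at rest (under 3 mm) (x of board in the frame of slot between -0.008 and 0.008 m and y of board in the frame of slot between -0.016 and 0.016 m and z of board in the frame of slot below 0.008 m and angle between board's own z axis and vertical below 0.3 rad and linear speed of board below 0.02 m/s and value of joint keeper below 0.003 m); the robot touches nothing.
It fails at once if the keeper is forced: more than 40 N on the press plate (contact force between keeper and anything else above 40 N).
It fails at once if the board is dropped or flung (faster than 1.2 m/s) (linear speed of board above 1.2 m/s).
It fails at once if another thing on the table is disturbed (moved more than 25 mm) (distance of any of cup, bowl, rolling_pin, strip, spatula, slip_jar, tile_blank from where it was at the start of the episode above 0.025 m).
It also fails if it takes over 54 s, if anything falls off the work surface, if the arm or the gripper's body presses on something with over 40 N, if the wrist force passes 120 N, or if a joint passes its speed limit or range.

## Working session

There is one attempt and no reset: what is moved stays moved. The work goes in short steps, Python scripts to look and compute and a tool call to move; the robot and the scene stay as the last step left them, time stands still between calls to the robot, and variables do not carry over. Pictures are saved under pics/ and viewed, and the job is handed in when it is done.

Besides the shell and the picture viewer there is one more tool, called by a JSON object that holds its "fn" and its "kwargs". step_arm: Moves the arm, as the interface text tells. Its arguments: {"type":"object","properties":{"moves":{"type":"string"},"newtons":{"type":"number"}},"required":["moves"]}

```bash
mkdir -p pics; ls
python3 - <<'E'
from cell import *
import cv2,json,numpy as np
s=state();print(s)
for n in ["scene","side","wrist"]:
    d=get_image(n);cv2.imwrite(f"pics/{n}0.png",d["color"][:,:,::-1]);print(n,d["intrinsics"],d.get("world_from_camera",d.get("tool_from_camera")),[k for k in d])
    np.savez(f"{n}0.npz",**{k:np.array(v) for k,v in d.items()})
E
```

```text
pics
{'time_s': 0.0, 'joints': array([-1.72676514e-05,  2.60662774e-01, -1.39408982e-01,  1.17270731e+00,
        1.48330849e-05,  1.57079345e+00]), 'joint_velocities': array([ 0.00084947, -0.00140817,  0.00138472, -0.00190365, -0.00187092,
       -0.00131377]), 'effort': array([-3.22425103e-04, -4.05677426e+01,  2.53926122e+01,  1.89446745e-02,
       -4.02533055e-05,  2.61086342e-05]), 'tcp_pos': array([ 5.24338447e-01, -4.62790101e-06,  2.52460913e-01]), 'ee_rot': array([-3.14157781e+00,  1.98273786e-03, -1.43903856e-05]), 'contact_force': array([ 0.62326656, -0.35001241, -0.11151671]), 'torque': array([0.00916353, 0.01385256, 0.01022529]), 'finger_gap': 0.9966227546527151}
scene [[416.66879738   0.         274.99752668]
 [  0.         416.66879738 214.09777695]
 [  0.           0.           1.        ]] [[-0.84889491 -0.38987328  0.35689809  0.99208445]
 [ 0.52831309 -0.64656605  0.55030685  0.70944047]
 [ 0.01620826  0.65570662  0.75484179  1.1646816 ]
 [ 0.          0.          0.          1.        ]] ['color', 'intrinsics', 'world_from_camera']
side [[511.21440154   0.         282.24726466]
 [  0.         511.21440154 217.17952243]
 [  0.           0.           1.        ]] [[ 0.82060079  0.43603648 -0.36944083 -0.06484142]
 [-0.57146284  0.61849724 -0.53934347 -0.8259404 ]
 [-0.00667529  0.65370739  0.75671797  1.32924376]
 [ 0.          0.          0.          1.        ]] ['color', 'intrinsics', 'world_from_camera']
wrist [[328.24095744   0.         277.64386911]
 [  0.         328.24095744 201.37879344]
 [  0.           0.           1.        ]] [[ 9.99999328e-01  2.15661278e-04  1.13893277e-03 -8.23621955e-04]
 [ 5.07106953e-04 -9.64922208e-01 -2.62535475e-01 -6.60634199e-02]
 [ 1.04236279e-03  2.62535876e-01 -9.64921669e-01 -1.20713060e-01]
 [ 0.00000000e+00  0.00000000e+00  0.00000000e+00  1.00000000e+00]] ['color', 'intrinsics', 'tool_from_camera']
```

View pics/scene0.png

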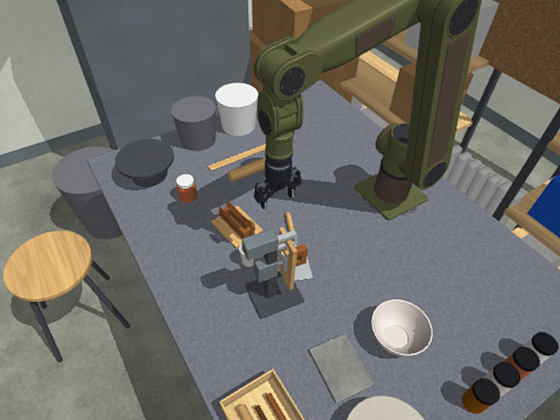

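View pics/side0.png

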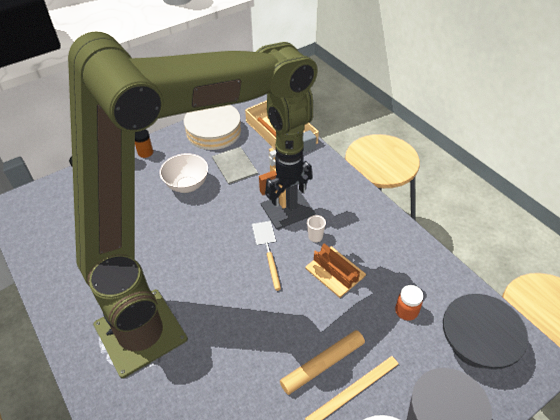

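View pics/wrist0.png

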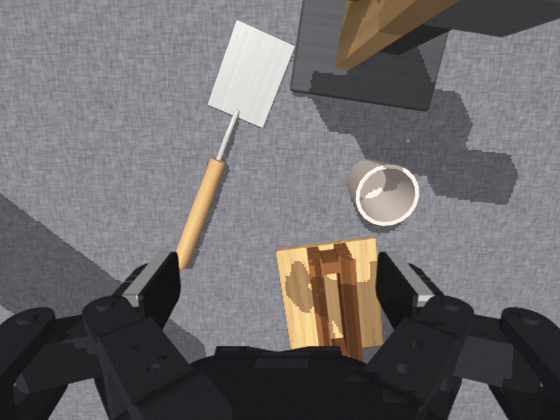

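```bash
cat > h.py <<'E'
import numpy as np,cv2
from scipy.spatial.transform import Rotation as R
def Tt(pos,rpy):
    T=np.eye(4);T[:3,:3]=R.from_euler('xyz',rpy).as_matrix();T[:3,3]=pos;return T
def load(f,s=None):
    d=np.load(f);K=d["intrinsics"]
    if "world_from_camera" in d: T=d["world_from_camera"]
    else: T=Tt(*s)@d["tool_from_camera"]
    return d["color"],K,T
def ray(K,T,u,v):
    r=np.array([(u-K[0,2])/K[0,0],-(v-K[1,2])/K[1,1],-1]);r=T[:3,:3]@r
    return T[:3,3],r/np.linalg.norm(r)
def onz(K,T,u,v,z):
    o,r=ray(K,T,u,v);return o+r*(z-o[2])/r[2]
def proj(K,T,p):
    q=np.linalg.inv(T)@np.append(p,1);return np.array([K[0,2]+K[0,0]*q[0]/-q[2],K[1,2]-K[1,1]*q[1]/-q[2]])
def tri(rays):
    A=0;b=0
    for o,r in rays:
        P=np.eye(3)-np.outer(r,r);A=A+P;b=b+P@o
    x=np.linalg.solve(A,b);return x,[np.linalg.norm((np.eye(3)-np.outer(r,r))@(x-o)) for o,r in rays]
E
python3 - <<'E'
from h import *
a=cv2.imread('pics/scene0.png');c=a[190:325,190:330];cv2.imwrite('pics/scz.png',cv2.resize(c,None,fx=4.4,fy=4.4,interpolation=cv2.INTER_CUBIC))
a=cv2.imread('pics/side0.png');c=a[140:300,240:400];cv2.imwrite('pics/siz.png',cv2.resize(c,None,fx=3.75,fy=3.75,interpolation=cv2.INTER_CUBIC))
E
```

```text
(no output)
```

View pics/scz.png

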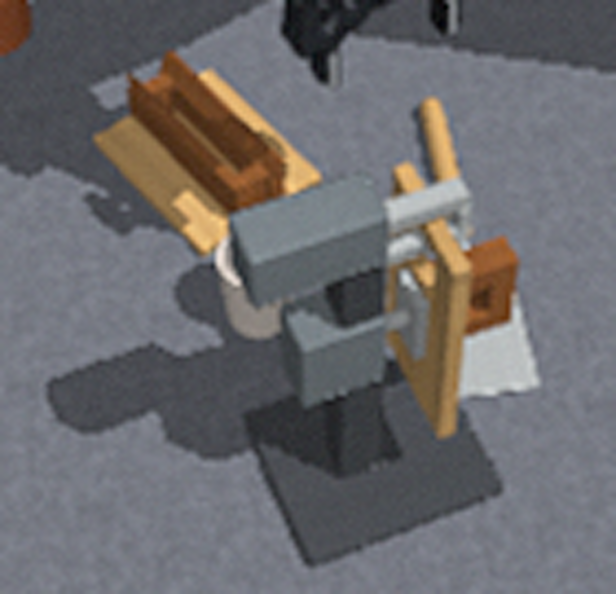

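View pics/siz.png

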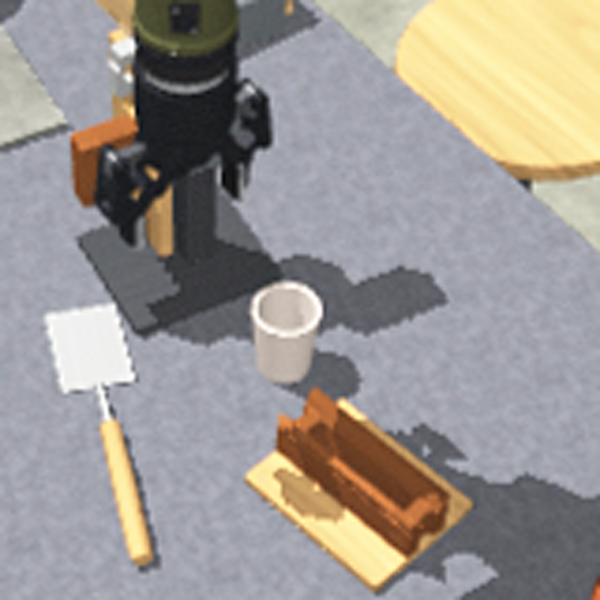

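```bash
python3 - <<'E'
from h import *
s=([.524338,0,.252461],[-3.141578,.001983,-1.4e-5])
W=load('wrist0.npz',s)[1:];S=load('scene0.npz')[1:];D=load('side0.npz')[1:]
sc=lambda u,v:(190+(u+.5)/4.4-.5,190+(v+.5)/4.4-.5)
sd=lambda u,v:(240+(u+.5)/3.75-.5,140+(v+.5)/3.75-.5)
print('foot W',[onz(*W,*p,.012).round(4)[:2] for p in [(291,90),(428,110)]])
print('foot S',[onz(*S,*sc(*p),.012).round(4)[:2] for p in [(310,565),(503,490),(247,412)]])
print('foot D',[onz(*D,*sd(*p),.012).round(4)[:2] for p in [(145,333),(80,240)]])
print('rack S',[onz(*S,*sc(*p),.012).round(4)[:2] for p in [(93,137),(207,253),(321,178),(208,70)]])
print('rack D',[onz(*D,*sd(*p),.012).round(4)[:2] for p in [(245,478),(375,590),(472,500),(345,398)]])
print('rack W',[onz(*W,*p,.012).round(4)[:2] for p in [(276,250),(375,238),(291,350)]])
print('cup',onz(*W,387,195,.075), onz(*D,*sd(287,312),.075))
# handle front-face corners, board lower corners: scene vs side
E
python3 - <<'E'
import cv2
a=cv2.imread('pics/wrist0.png');c=a[0:130,280:480];cv2.imwrite('pics/wz.png',cv2.resize(c,None,fx=4,fy=4,interpolation=cv2.INTER_CUBIC))
c=a[220:380,240:440];cv2.imwrite('pics/wz2.png',cv2.resize(c,None,fx=3.75,fy=3.75,interpolation=cv2.INTER_CUBIC))
E
```

```text
foot W [array([0.5366, 0.0883]), array([0.6818, 0.0681])]
foot S [array([0.7045, 0.1977]), array([0.559 , 0.2191]), array([0.682 , 0.0695])]
foot D [array([0.5391, 0.0797]), array([0.5533, 0.2069])]
rack S [array([ 0.6621, -0.2235]), array([ 0.6386, -0.0716]), array([ 0.5244, -0.09  ]), array([ 0.5463, -0.2401])]
rack D [array([ 0.5182, -0.0981]), array([ 0.5382, -0.2456]), array([ 0.6588, -0.2242]), array([ 0.6392, -0.0801])]
rack W [array([ 0.5206, -0.0921]), array([ 0.637 , -0.0768]), array([ 0.5399, -0.2325])]
cup [ 0.62511756 -0.00884648  0.075     ] [ 0.62277917 -0.01440282  0.075     ]
```

View pics/wz.png

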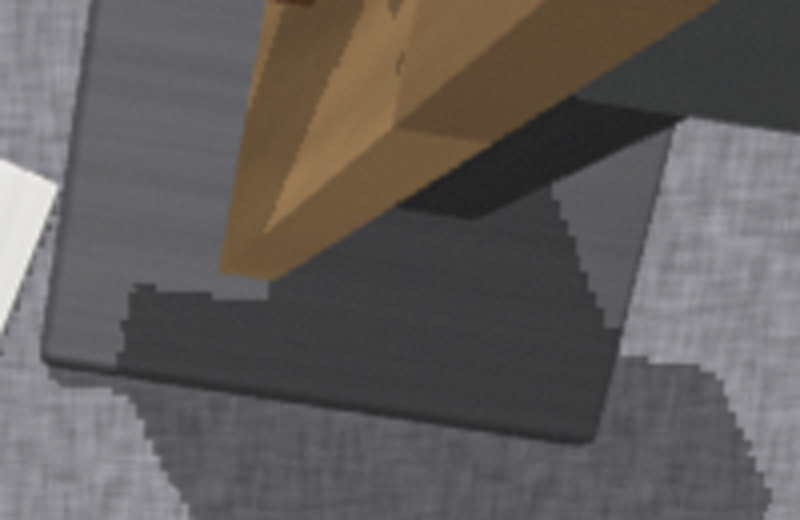

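View pics/wz2.png

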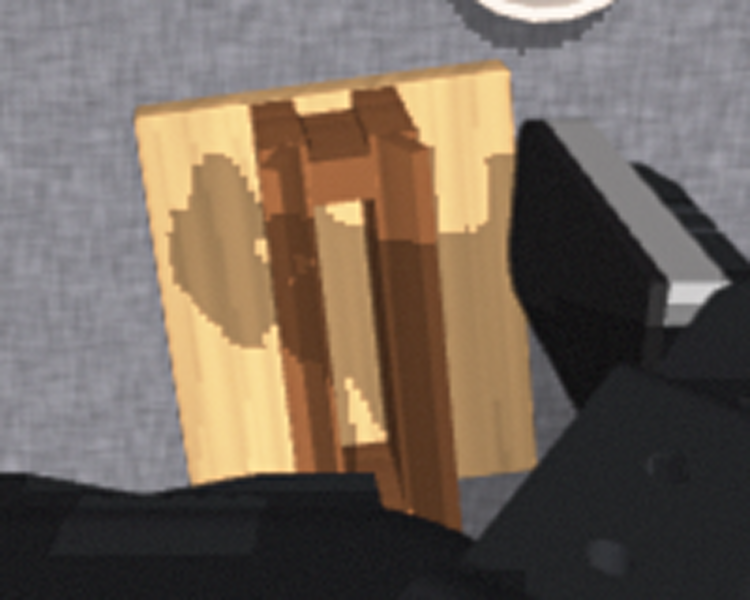

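{"fn": "step_arm", "kwargs": {"moves": "0.02 0.035 0 0 0 0 1;0.04 0.07 0 0 0 0 1;0.06 0.105 0 0 0 0 1;0.066 0.125 0 0 0 0 1;0.066 0.125 0 0 0 0 1;0.066 0.125 0 0 0 0 1;0.066 0.125 0 0 0 0 1"}}

```text
time_s: 0.73
tcp_pos: [0.5904, -0.1246, 0.2528]
ee_rot: [-3.141, 0.001, -0.0]
contact_force: [-0.0, -0.1, 1.0]
finger_gap: 1.0
```

```bash
cat > snap.py <<'E'
import sys
from cell import *
from h import *
s=state();print(s['time_s'],s['tcp_pos'].round(4),s['ee_rot'].round(4),s['joints'].round(3),s['contact_force'].round(2),s['finger_gap'])
t=sys.argv[1]
for n in sys.argv[2:]:
    d=get_image(n);cv2.imwrite(f"pics/{n}{t}.png",d["color"][:,:,::-1])
    np.savez(f"{n}{t}.npz",tcp=s['tcp_pos'],rot=s['ee_rot'],**{k:np.array(v) for k,v in d.items()})
E
python3 snap.py 1 wrist
```

```text
0.7333 [ 0.5904 -0.1246  0.2528] [-3.1408e+00  1.4000e-03 -0.0000e+00] [-0.208  0.397  0.064  1.239  0.     1.363] [-0.   -0.07  1.01] 0.9995852080242642
```

View pics/wrist1.png

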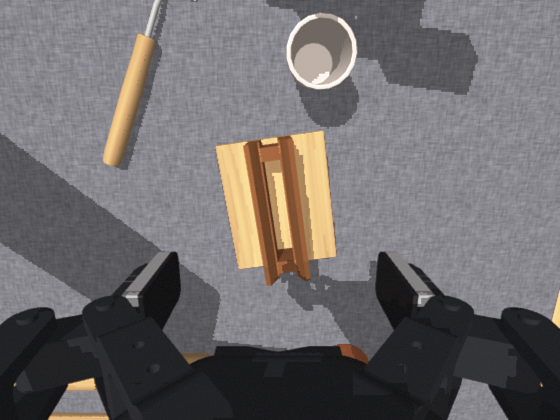

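Run:
```python
import cv2
a=cv2.imread('pics/wrist1.png');c=a[120:300,200:360];cv2.imwrite('pics/wz3.png',cv2.resize(c,None,fx=3.3,fy=3.3,interpolation=cv2.INTER_CUBIC))
```

```text
(no output)
```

View pics/wz3.png

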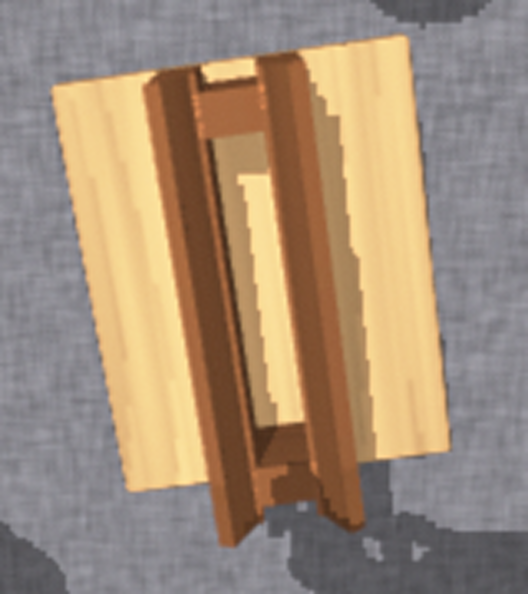

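Run:
```python
from h import *
d=np.load('wrist1.npz');W=load('wrist1.npz',(d['tcp'],d['rot']))[1:]
w=lambda u,v:(200+(u+.5)/3.3-.5,120+(v+.5)/3.3-.5)
def f(n,pts,z):
    P=np.array([onz(*W,*w(*p),z)[:2] for p in pts]);print(n,P.round(4).tolist(),P.mean(0).round(4),[round(float(np.degrees(np.arctan2(-(P[i]-P[j])[0],(P[i]-P[j])[1]))),2) for i,j in [(0,3),(1,2)]])
f('floor',[(212,135),(267,132),(305,425),(254,430)],.012)
f('foot',[(52,87),(407,35),(450,452),(128,492)],.012)
f('lip',[(145,85),(300,55),(363,525),(222,546)],.06)
s=([.524338,0,.252461],[-3.141578,.001983,-1.4e-5]);W0=load('wrist0.npz',s)[1:]
print('board low edge corners',onz(*W0,334.9,68,.074),onz(*W0,347,69.8,.074))
y=-.143;Rz=np.array([[np.cos(y),-np.sin(y)],[np.sin(y),np.cos(y)]])
for p in [(-.006,-.045),(.006,-.045)]:print(np.array([.5844,.1463])+Rz@p)
```

```text
floor [[0.5736, -0.11], [0.592, -0.109], [0.6059, -0.2146], [0.5875, -0.2165]] [ 0.5897 -0.1625] [7.44, 7.48]
foot [[0.5208, -0.094], [0.6377, -0.0772], [0.6585, -0.2251], [0.5413, -0.2411]] [ 0.5896 -0.1593] [7.93, 8.02]
lip [[0.5567, -0.0888], [0.601, -0.0803], [0.6227, -0.2284], [0.5774, -0.2359]] [ 0.5895 -0.1583] [8.02, 8.31]
board low edge corners [0.57154428 0.10219307 0.074     ] [0.58190339 0.10075411 0.074     ]
[0.57204815 0.1026144 ]
[0.58392567 0.10090424]
```

{"fn": "step_arm", "kwargs": {"moves": "-0.016 -0.0225 -0.01 0 0.12 0 1;-0.032 -0.045 -0.02 0 0.24 0 1;-0.048 -0.0675 -0.03 0 0.36 0 1;-0.064 -0.09 -0.04 0 0.48 0 1;-0.08 -0.1125 -0.05 0 0.6 0 1;-0.096 -0.135 -0.06 0 0.72 0 1;-0.112 -0.1575 -0.07 0 0.84 0 1;-0.128 -0.18 -0.08 0 0.96 0 1;-0.144 -0.2025 -0.08 0 1.08 0 1;-0.16 -0.225 -0.08 0 1.2 0 1"}}

```text
time_s: 1.62
tcp_pos: [0.4331, 0.0951, 0.3339]
ee_rot: [-3.141, -1.175, 0.001]
contact_force: [0.9, 1.4, -1.2]
finger_gap: 1.0
```

```bash
cat > go.py <<'E'
# usage: go.py x y z yaw [pitchdown]: shift & rotvec from current commanded(measured) pose
import sys
from cell import *
from h import *
x,y,z,yaw=map(float,sys.argv[1:5])
s=state();T=Tt(s['tcp_pos'],s['ee_rot'])
c,n=np.cos(yaw),np.sin(yaw)
Rt=np.array([[-n,0,c],[c,0,n],[0,1,0]])
print(s['time_s'],s['tcp_pos'].round(4),s['joints'].round(3),s['contact_force'].round(2),round(s['finger_gap'],3))
print('shift',(T[:3,:3].T@(np.array([x,y,z])-T[:3,3])).round(4),'rot',R.from_matrix(T[:3,:3].T@Rt).as_rotvec().round(4))
E
python3 -c "
import cell;print([n for n in dir(cell) if n[0]!='_'], getattr(cell,'tip_extent',None))"; python3 go.py .424 .170 .166 -.143
```

```text
['Unreachable', 'get_image', 'hand_in', 'state', 'tip_extent'] 0.022
1.6167 [0.4331 0.0951 0.3339] [ 0.54  -0.437 -1.223 -0.333 -0.493  1.797] [ 0.94  1.43 -1.18] 1.0
shift [-0.1585 -0.0748  0.0564] rot [-0.4201  0.197  -1.5174]
```

```bash
cat > fk.py <<'E'
from h import *
from scipy.optimize import least_squares
Rz=lambda a:R.from_euler('z',a);Ry=lambda a:R.from_euler('y',a)
def fk(q,p):
    h,L1,a,b,L4,L5=p
    tool=Ry(q[1]-q[2]+q[3])*Rz(q[4])
    v=np.array([0,0,h])+Ry(q[1]).apply([0,0,L1])+Ry(q[1]-q[2]).apply([a,0,b])+Ry(q[1]-q[2]+q[3]).apply([L4,0,0])+tool.apply([L5,0,0])
    return Rz(q[0]).apply(v),(Rz(q[0])*tool).apply([1,0,0])
D=[([0,.26066,-.13941,1.1727,0],[.52434,0,.25246]),([-.208,.397,.064,1.239,0],[.5904,-.1246,.2528]),([.54,-.437,-1.223,-.333,-.493],[.4331,.0951,.3339])]
import json,os
if os.path.exists('extra.json'): D+=json.load(open('extra.json'))
def res(p):return np.concatenate([fk(q,p)[0]-np.array(x) for q,x in D]+[.02*(np.array(p)-[.25,.45,.4,.05,.1,.2])])
sol=least_squares(res,[.25,.45,.4,.05,.1,.2])
P=sol.x
lo=np.array([-2.78,-.83,-1.28,-1.9,-1.57]);hi=np.array([2.78,1.72,1.37,2.12,1.48])
def ik(x,d):
    best=None
    for s in ([.5,-.4,-1,-.4,-.5],[0,.2,-.5,0,0],[-.5,0,-.8,0,.5]):
        r=least_squares(lambda q:np.concatenate([fk(q,P)[0]-x,.3*(fk(q,P)[1]-d)]),s,bounds=(lo,hi))
        if best is None or r.cost<best.cost:best=r
    return best.x.round(3),np.linalg.norm(fk(best.x,P)[0]-x).round(4),np.linalg.norm(fk(best.x,P)[1]-d).round(3)
if __name__=='__main__':
    print(P.round(4),np.abs(sol.fun[:9]).max())
    for pd in (0,.3,.6):
      for sx,z in ((-.055,.166),(-.03,.2),(-.055,.2),(-.11,.2),(-.16,.166),(-.1,.22)):
        y=-.143;x=[.5844+sx*np.cos(y),.1463+sx*np.sin(y),z];d=[np.cos(pd)*np.cos(y),np.cos(pd)*np.sin(y),-np.sin(pd)]
        print('stand',pd,sx,z,*ik(np.array(x),np.array(d)))
      for z in (.104,.2):
        y=.14;x=[.5897-.055*np.cos(y),-.16-.055*np.sin(y),z];d=[np.cos(pd)*np.cos(y),np.cos(pd)*np.sin(y),-np.sin(pd)]
        print('rack',pd,z,*ik(np.array(x),np.array(d)))
E
python3 fk.py
```

```text
[0.2493 0.555  0.3969 0.0429 0.1205 0.298 ] 0.0005694783699437544
stand 0 -0.055 0.166 [ 0.765  0.879 -1.28  -1.9   -0.998] 0.0292 0.174
stand 0 -0.03 0.2 [ 0.684  0.803 -1.28  -1.9   -0.887] 0.0236 0.134
stand 0 -0.055 0.2 [ 0.758  0.816 -1.28  -1.9   -0.992] 0.0311 0.146
stand 0 -0.11 0.2 [ 0.928  0.856 -1.28  -1.9   -1.221] 0.0448 0.177
stand 0 -0.16 0.166 [ 1.184  0.702 -1.28  -1.052 -1.458] 0.0376 0.197
stand 0 -0.1 0.22 [ 0.892  0.804 -1.28  -1.9   -1.176] 0.0441 0.162
rack 0 0.104 [-0.793  1.004 -1.237 -1.9    1.021] 0.026 0.209
rack 0 0.2 [-0.765  0.814 -1.28  -1.9    0.975] 0.0246 0.134
stand 0.3 -0.055 0.166 [ 0.686  0.565 -1.28  -1.352 -0.806] 0.012 0.05
stand 0.3 -0.03 0.2 [ 0.614  0.503 -1.28  -1.372 -0.719] 0.0019 0.007
stand 0.3 -0.055 0.2 [ 0.677  0.444 -1.28  -1.258 -0.786] 0.0071 0.031
stand 0.3 -0.11 0.2 [ 0.835  0.326 -1.28  -0.996 -0.937] 0.013 0.067
stand 0.3 -0.16 0.166 [ 1.021  0.376 -1.28  -0.8   -1.101] 0.0176 0.095
stand 0.3 -0.1 0.22 [ 0.797  0.28  -1.28  -1.007 -0.896] 0.0092 0.047
rack 0.3 0.104 [-0.708  0.861 -1.28  -1.659  0.828] 0.0125 0.043
rack 0.3 0.2 [-0.69   0.48  -1.28  -1.314  0.788] 0.0029 0.012
stand 0.6 -0.055 0.166 [ 0.584  0.217 -1.116 -0.592 -0.58 ] 0.0 0.0
stand 0.6 -0.03 0.2 [ 0.538  0.146 -1.033 -0.457 -0.546] 0.0 0.0
stand 0.6 -0.055 0.2 [ 0.584  0.116 -1.066 -0.44  -0.58 ] 0.0 0.0
stand 0.6 -0.11 0.2 [ 0.704  0.047 -1.123 -0.369 -0.667] 0.0 0.0
stand 0.6 -0.16 0.166 [ 0.841  0.102 -1.214 -0.426 -0.758] 0.0 0.0
stand 0.6 -0.1 0.22 [ 0.68   0.004 -1.079 -0.295 -0.65 ] 0.0 0.0
rack 0.6 0.104 [-0.606  0.436 -1.162 -0.848  0.594] 0.0 0.0
rack 0.6 0.2 [-0.606  0.132 -1.04  -0.422  0.594] 0.0 0.0
```

```bash
cat > go.py <<'E'
# usage: go.py x y z yaw tilt back : grasp-point target, tool tilted nose-down; prints shift & rotvec from current measured pose
import sys
from cell import *
from h import *
x,y,z,yaw,tilt,back=map(float,sys.argv[1:7])
s=state();T=Tt(s['tcp_pos'],s['ee_rot'])
c,n=np.cos(yaw),np.sin(yaw);ct,st=np.cos(tilt),np.sin(tilt)
Z=np.array([c*ct,n*ct,-st]);X=np.array([-n,c,0]);Rt=np.stack([X,np.cross(Z,X),Z],1)
print(round(s['time_s'],2),s['tcp_pos'].round(4),s['joints'].round(3),s['contact_force'].round(2),round(s['finger_gap'],3))
print('grasp pt',(s['tcp_pos']+.003*T[:3,2]).round(4))
t=np.array([x,y,z])-(.003+back)*Z
print('target tcp',t.round(4),'shift',(T[:3,:3].T@(t-T[:3,3])).round(4),'rot',R.from_matrix(T[:3,:3].T@Rt).as_rotvec().round(4))
E
python3 go.py .533 .1537 .166 -.143 .6 .1
```

```text
1.62 [0.4331 0.0951 0.3339] [ 0.54  -0.437 -1.223 -0.333 -0.493  1.797] [ 0.94  1.43 -1.18] 1.0
grasp pt [0.4359 0.0951 0.3328]
target tcp [0.4489 0.1658 0.2242] shift [-0.0952 -0.0706  0.057 ] rot [ 0.0596 -0.2578 -1.4937]
```

{"fn": "step_arm", "kwargs": {"moves": "-0.01 -0.007 0.006 0 -0.02 -0.12 1;-0.02 -0.014 0.012 0 -0.04 -0.24 1;-0.03 -0.021 0.018 0 -0.06 -0.36 1;-0.04 -0.028 0.024 0.01 -0.08 -0.48 1;-0.05 -0.035 0.03 0.02 -0.1 -0.6 1;-0.06 -0.042 0.036 0.03 -0.13 -0.72 1;-0.07 -0.05 0.04 0.04 -0.16 -0.84 1;-0.08 -0.058 0.045 0.05 -0.19 -0.96 1;-0.09 -0.065 0.05 0.05 -0.22 -1.08 1;-0.095 -0.07 0.055 0.06 -0.25 -1.2 1"}}

```text
time_s: 2.45
tcp_pos: [0.4479, 0.1655, 0.2221]
ee_rot: [2.222, -0.24, 1.283]
contact_force: [-0.4, 0.3, 0.8]
finger_gap: 1.0
```

```bash
python3 go.py .533 .1537 .166 -.143 .6 .1
```

```text
2.45 [0.4479 0.1655 0.2221] [ 0.744 -0.095 -1.108 -0.178 -0.654  0.891] [-0.38  0.33  0.8 ] 1.0
grasp pt [0.4503 0.1653 0.2203]
target tcp [0.4489 0.1658 0.2242] shift [ 0.001   0.002  -0.0005] rot [-0.0336 -0.0242 -0.2787]
```

{"fn": "step_arm", "kwargs": {"moves": "0 0.002 0 -0.01 -0.01 -0.1 1;0 0.002 0 -0.02 -0.02 -0.2 1;0 0.002 0 -0.034 -0.024 -0.26 1;0 0.002 0 -0.034 -0.024 -0.26 1;0 0.002 0 -0.034 -0.024 -0.26 1;0 0.002 0 -0.034 -0.024 -0.26 1"}}

```text
time_s: 2.95
tcp_pos: [0.4501, 0.1642, 0.225]
ee_rot: [2.169, -0.023, 1.412]
contact_force: [-0.1, 0.5, 0.2]
finger_gap: 0.999
```

```bash
python3 go.py .533 .1537 .166 -.143 .6 .1; python3 snap.py 2 wrist scene side
```

```text
2.95 [0.4501 0.1642 0.225 ] [ 0.769 -0.076 -1.111 -0.196 -0.713  0.657] [-0.07  0.52  0.24] 0.999
grasp pt [0.4525 0.1639 0.2233]
target tcp [0.4489 0.1658 0.2242] shift [ 0.0014 -0.0015 -0.0007] rot [ 0.002   0.0002 -0.0281]
2.95 [0.4501 0.1642 0.225 ] [ 2.169  -0.0231  1.4118] [ 0.769 -0.076 -1.111 -0.196 -0.713  0.657] [-0.07  0.52  0.24] 0.9994174763877791
```

View pics/wrist2.png

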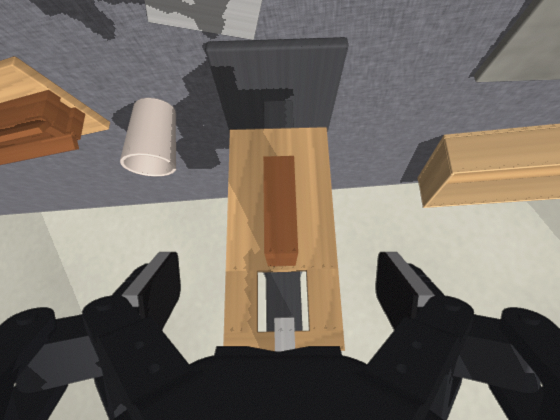

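View pics/side2.png

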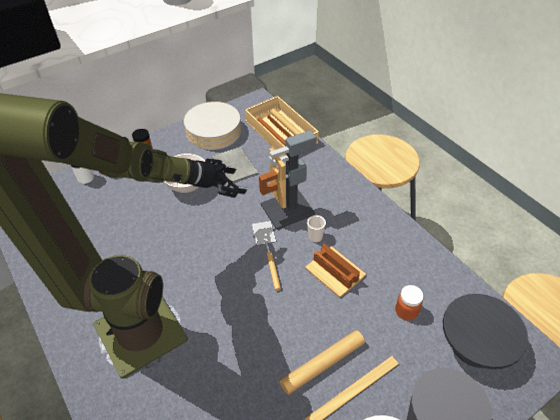

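View pics/scene2.png

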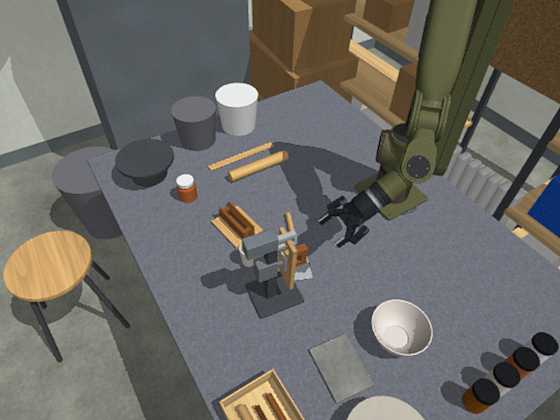

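Run:
```python
from h import *
d=np.load('wrist2.npz');K,T=load('wrist2.npz',(d['tcp'],d['rot']))[1:]
yaw=-.143;xd=np.array([np.cos(yaw),np.sin(yaw),0]);yd=np.array([-xd[1],xd[0],0]);O=np.array([.5844,.1463,0])
def onx(u,v,sx):
    o,r=ray(K,T,u,v);p=o+r*((sx-(o-O)@xd)/(r@xd));return ((p-O)@yd).round(4),p[2].round(4)
for p in [(264,156),(295,156),(298,251),(264,252)]:print('handle',onx(*p,-.061))
for p in [(230,129),(327,128),(257,271),(309,270)]:print('board',onx(*p,-.006))
print(proj(K,T,d['tcp']+.003*(R.from_euler('xyz',d['rot']).as_matrix()[:,2])))
a=cv2.imread('pics/wrist2.png')[100:360,210:350];cv2.imwrite('pics/w2z.png',cv2.resize(a,None,fx=2.3,fy=2.3,interpolation=cv2.INTER_CUBIC))
```

```text
handle (np.float64(-0.0109), np.float64(0.1298))
handle (np.float64(0.0114), np.float64(0.1305))
handle (np.float64(0.0105), np.float64(0.1991))
handle (np.float64(-0.0116), np.float64(0.1991))
board (np.float64(-0.0452), np.float64(0.0726))
board (np.float64(0.0453), np.float64(0.0746))
board (np.float64(-0.0204), np.float64(0.2043))
board (np.float64(0.0214), np.float64(0.2046))
[279.3544031  277.69060623]
```

View pics/w2z.png

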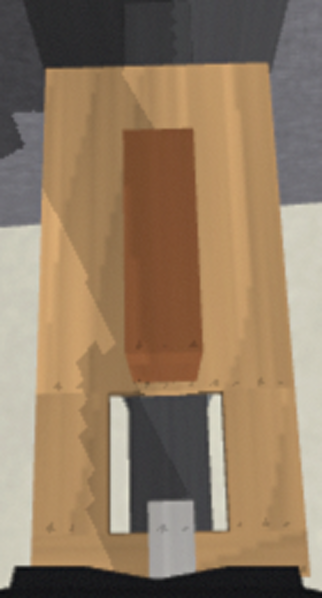

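{"fn": "step_arm", "kwargs": {"moves": "0.0014 -0.0015 0.015 0 0 -0.028 1;0.0014 -0.0015 0.03 0 0 -0.028 1;0.0014 -0.0015 0.045 0 0 -0.028 1;0.0014 -0.0015 0.06 0 0 -0.028 1;0.0014 -0.0015 0.075 0 0 -0.028 1;0.0014 -0.0015 0.09 0 0 -0.028 1;0.0014 -0.0015 0.1 0 0 -0.028 1;0.0014 -0.0015 0.101 0 0 -0.028 1;0.0014 -0.0015 0.101 0 0 -0.028 1"}}

```text
time_s: 3.85
tcp_pos: [0.5328, 0.153, 0.1664]
ee_rot: [2.169, 0.002, 1.426]
contact_force: [-0.4, -1.1, -0.1]
finger_gap: 1.001
```

```bash
python3 go.py .533 .1537 .166 -.143 .6 0; python3 snap.py 3 wrist
```

```text
3.85 [0.5328 0.153  0.1664] [ 0.579  0.184 -1.143 -0.588 -0.58   0.461] [-0.44 -1.13 -0.13] 1.001
grasp pt [0.5352 0.1527 0.1648]
target tcp [0.5305 0.1541 0.1677] shift [ 0.0007 -0.0003 -0.0026] rot [0.0015 0.0028 0.0004]
3.85 [0.5328 0.153  0.1664] [2.1693e+00 1.9000e-03 1.4257e+00] [ 0.579  0.184 -1.143 -0.588 -0.58   0.461] [-0.44 -1.13 -0.13] 1.0009719138577198
```

View pics/wrist3.png

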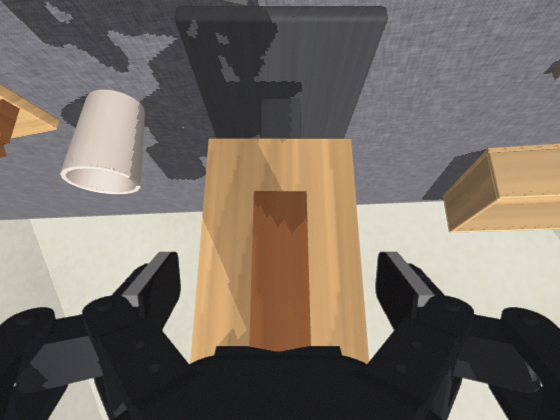

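Handle centred between the pads (u≈280). Close, gently first.

{"fn": "step_arm", "kwargs": {"moves": "0.0007 0 0 0 0 0 0.6;0.0007 0 0 0 0 0 0.4;0.0007 0 0 0 0 0 0.3;0.0007 0 0 0 0 0 0.2;0.0007 0 0 0 0 0 0.1;0.0007 0 0 0 0 0 0;0.0007 0 0 0 0 0 0;0.0007 0 0 0 0 0 0;0.0007 0 0 0 0 0 0", "newtons": 70}}

```text
time_s: 4.65
tcp_pos: [0.5327, 0.1542, 0.1671]
ee_rot: [2.168, 0.001, 1.427]
contact_force: [-3.8, -1.0, 2.9]
finger_gap: 0.248
```

```bash
python3 go.py .533 .1537 .166 -.143 .6 0; python3 snap.py 4 wrist scene
```

```text
4.65 [0.5327 0.1542 0.1671] [ 0.582  0.184 -1.142 -0.587 -0.581  0.462] [-3.78 -1.    2.9 ] 0.248
grasp pt [0.5352 0.1539 0.1655]
target tcp [0.5305 0.1541 0.1677] shift [-0.0005 -0.0008 -0.0021] rot [0.0028 0.0014 0.0005]
4.65 [0.5327 0.1542 0.1671] [2.1680e+00 1.2000e-03 1.4269e+00] [ 0.582  0.184 -1.142 -0.587 -0.581  0.462] [-3.78 -1.    2.9 ] 0.2475777057512845
```

View pics/wrist4.png

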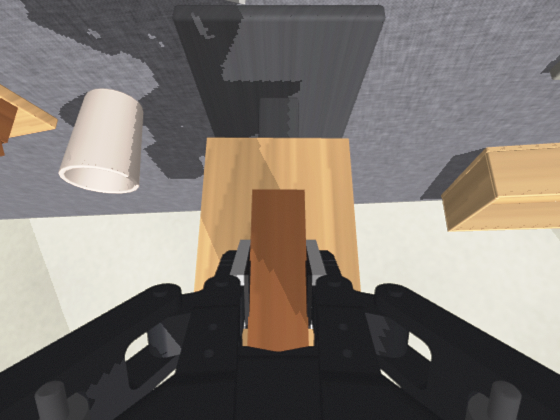

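{"fn": "step_arm", "kwargs": {"moves": "0 0.0006 0.0008 0 0 0 0;0 0.0011 0.0017 0 0 0 0;0 0.0017 0.0025 0 0 0 0;0 0.0023 0.0033 0 0 0 0;0 0.0028 0.0041 0 0 0 0;0 0.0034 0.005 0 0 0 0;0 0.004 0.0058 0 0 0 0;0 0.0045 0.0066 0 0 0 0;0 0.0051 0.0074 0 0 0 0;0 0.0056 0.0083 0 0 0 0"}}

```text
time_s: 5.58
tcp_pos: [0.542, 0.1529, 0.1668]
ee_rot: [2.169, 0.002, 1.428]
contact_force: [-11.5, 2.0, 6.9]
finger_gap: 0.244
```

{"fn": "step_arm", "kwargs": {"moves": "0 0.0006 0.0008 0 0 0 0;0 0.0011 0.0017 0 0 0 0;0 0.0011 0.0017 0 0 0 0;0 0.0011 0.0017 0 0 0 0"}}

```text
time_s: 5.92
tcp_pos: [0.5441, 0.1525, 0.1668]
ee_rot: [2.169, 0.002, 1.428]
contact_force: [-10.2, 1.5, 6.7]
finger_gap: 0.245
```

```bash
python3 go.py .533 .1537 .166 -.143 .6 0; python3 snap.py 5 wrist scene side
```

```text
5.92 [0.5441 0.1525 0.1668] [ 0.56   0.196 -1.127 -0.594 -0.564  0.444] [-10.19   1.54   6.75] 0.245
grasp pt [0.5466 0.1522 0.1651]
target tcp [0.5305 0.1541 0.1677] shift [-0.0004 -0.0069 -0.0118] rot [0.0022 0.001  0.0013]
5.9167 [0.5441 0.1525 0.1668] [2.1686e+00 1.6000e-03 1.4278e+00] [ 0.56   0.196 -1.127 -0.594 -0.564  0.444] [-10.19   1.54   6.75] 0.24506702872946087
```

Run:
```python
import cv2,numpy as np
o=[]
for n in ('scene4','scene5'):
    a=cv2.imread(f'pics/{n}.png')[205:300,225:325];o.append(cv2.resize(a,None,fx=4,fy=4,interpolation=cv2.INTER_CUBIC))
cv2.imwrite('pics/cmp.png',np.hstack(o))
```

```text
(no output)
```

View pics/cmp.png

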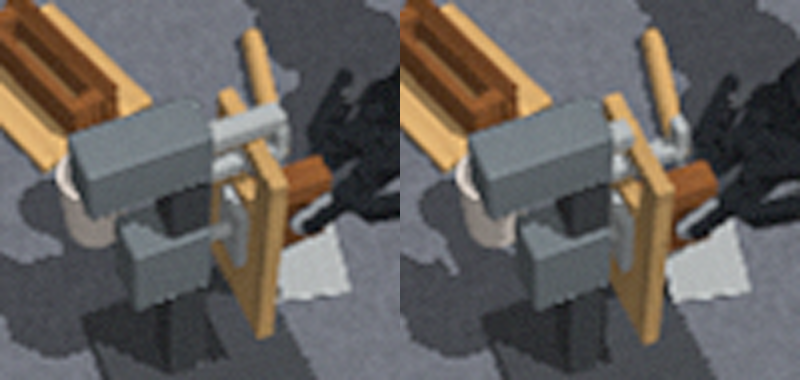

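Run:
```python
from h import *
K,T=load('scene5.npz')[1:]
yaw=-.143;xd=np.array([np.cos(yaw),np.sin(yaw),0]);yd=np.array([-xd[1],xd[0],0]);O=np.array([.5844,.1463,0]);up=np.array([0,0,1])
for t in (0,10,12,14,16,18):
    s=t/1000
    b=O+xd*(-.022+3.3*s)+yd*.008+up*.286
    c=O+xd*(.006+s)+yd*.045+up*.074
    c2=O+xd*(-.006+s)+yd*.045+up*.264
    f=lambda p:((proj(K,T,p)-[225,205]+.5)*4).round(1)
    print(t,'bolt top-left front',f(b),'board low back',f(c),'board top front',f(c2))
```

```text
0 bolt top-left front [287.8 116.1] board low back [260.  338.6] board top front [288.4 184.1]
10 bolt top-left front [243.2 131.3] board low back [247.9 343.2] board top front [274.8 188.9]
12 bolt top-left front [234.2 134.3] board low back [245.4 344.1] board top front [272.1 189.9]
14 bolt top-left front [225.1 137.4] board low back [243. 345.] board top front [269.4 190.8]
16 bolt top-left front [216.1 140.5] board low back [240.6 345.9] board top front [266.7 191.8]
18 bolt top-left front [207.  143.6] board low back [238.1 346.8] board top front [263.9 192.7]
```

{"fn": "step_arm", "kwargs": {"moves": "0 0.0006 0.0008 0 0 0 0;0 0.0011 0.0017 0 0 0 0;0 0.0017 0.0025 0 0 0 0;0 0.0017 0.0025 0 0 0 0;0 0.0017 0.0025 0 0 0 0;0 0.0017 0.0025 0 0 0 0"}}

```text
time_s: 6.57
tcp_pos: [0.5469, 0.1521, 0.1668]
ee_rot: [2.169, 0.002, 1.428]
contact_force: [-12.1, 1.6, 6.8]
finger_gap: 0.246
```

```bash
python3 go.py .533 .1537 .166 -.143 .6 0; python3 snap.py 6 scene;python3 - <<'E'
import cv2,numpy as np
o=[]
for n in ('scene5','scene6'):
    a=cv2.imread(f'pics/{n}.png')[205:300,225:325];o.append(cv2.resize(a,None,fx=4,fy=4,interpolation=cv2.INTER_CUBIC))
cv2.imwrite('pics/cmp2.png',np.hstack(o))
E
```

```text
6.57 [0.5469 0.1521 0.1668] [ 0.554  0.199 -1.123 -0.595 -0.56   0.439] [-12.08   1.63   6.79] 0.246
grasp pt [0.5494 0.1518 0.1651]
target tcp [0.5305 0.1541 0.1677] shift [-0.0004 -0.0085 -0.0141] rot [0.0021 0.0009 0.0016]
6.5667 [0.5469 0.1521 0.1668] [2.1687e+00 1.8000e-03 1.4279e+00] [ 0.554  0.199 -1.123 -0.595 -0.56   0.439] [-12.08   1.63   6.79] 0.24569464160272556
```

View pics/cmp2.png

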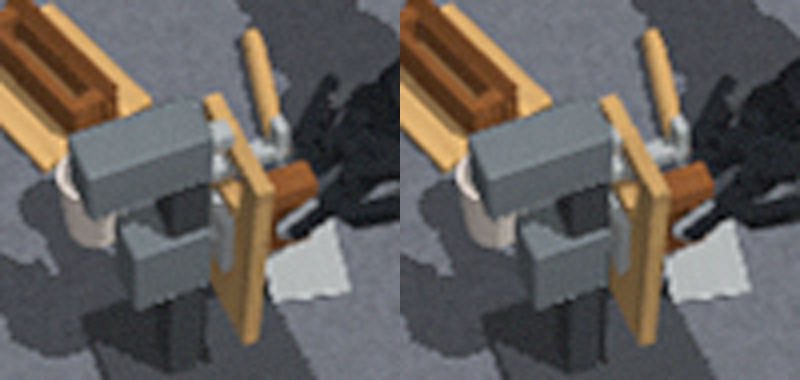

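{"fn": "step_arm", "kwargs": {"moves": "0 0.0006 0.0008 0 0 0 0;0 0.0023 -0.0003 0 0 0 0;0 0.0047 -0.002 0 0 0 0;0 0.0072 -0.0037 0 0 0 0;0 0.0097 -0.0054 0 0 0 0;0 0.0122 -0.0071 0 0 0 0"}}

```text
time_s: 7.12
tcp_pos: [0.5453, 0.1508, 0.1766]
ee_rot: [2.178, 0.007, 1.429]
contact_force: [-5.2, -0.1, -5.0]
finger_gap: 0.248
```

```bash
python3 go.py .533 .1537 .166 -.143 .6 0; python3 snap.py 7 scene side wrist;python3 - <<'E'
import cv2,numpy as np
o=[]
a=cv2.imread('pics/scene7.png')[205:300,225:325];o.append(cv2.resize(a,(400,400),interpolation=cv2.INTER_CUBIC))
a=cv2.imread('pics/side7.png')[120:220,220:320];o.append(cv2.resize(a,(400,400),interpolation=cv2.INTER_CUBIC))
cv2.imwrite('pics/cmp3.png',np.hstack(o))
E
```

```text
7.12 [0.5453 0.1508 0.1766] [ 0.552  0.164 -1.102 -0.529 -0.556  0.438] [-5.25 -0.14 -4.98] 0.248
grasp pt [0.5477 0.1504 0.1749]
target tcp [0.5305 0.1541 0.1677] shift [ 0.0012 -0.0159 -0.0073] rot [-0.007   0.0026  0.0067]
7.1167 [0.5453 0.1508 0.1766] [2.1778 0.007  1.4294] [ 0.552  0.164 -1.102 -0.529 -0.556  0.438] [-5.25 -0.14 -4.98] 0.2484635188902415
```

View pics/cmp3.png

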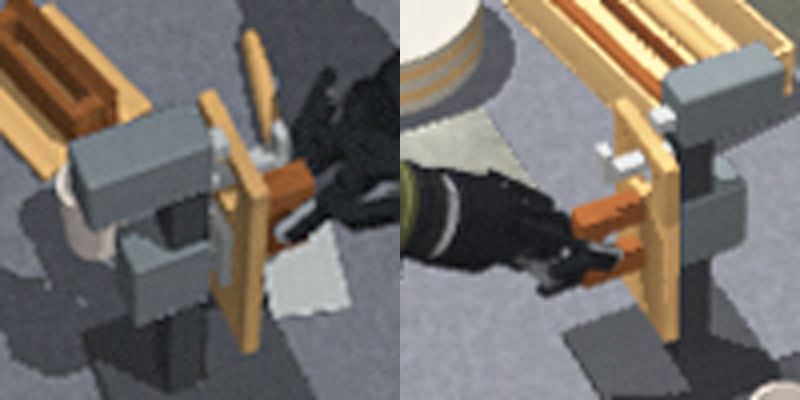

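View pics/wrist7.png

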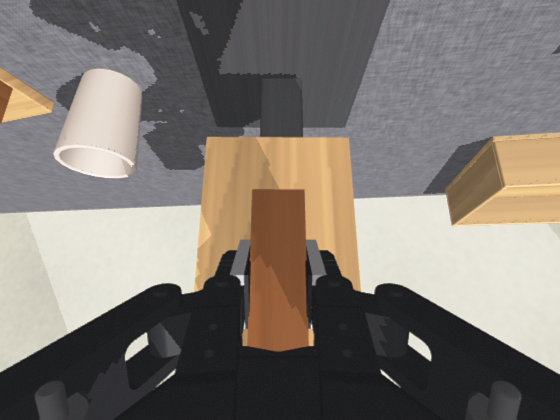

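{"fn": "step_arm", "kwargs": {"moves": "0 0.0024 -0.001 0 0 0 0;0 0.0049 -0.0027 0 0 0 0;0 0.0074 -0.0044 0 0 0 0;0 0.0099 -0.0061 0 0 0 0;0 0.0122 -0.0073 0 0 0 0;0 0.0122 -0.0073 0 0 0 0;0 0.0122 -0.0073 0 0 0 0"}}

```text
time_s: 7.85
tcp_pos: [0.5468, 0.1508, 0.1916]
ee_rot: [2.176, 0.006, 1.429]
contact_force: [-4.8, -0.2, -2.9]
finger_gap: 0.248
```

```bash
python3 go.py .5495 .1518 .193 -.143 .6 0; python3 snap.py 8 scene side wrist;python3 - <<'E'
import cv2,numpy as np
o=[]
a=cv2.imread('pics/scene8.png')[205:300,225:325];o.append(cv2.resize(a,(400,400),interpolation=cv2.INTER_CUBIC))
a=cv2.imread('pics/side8.png')[120:220,220:320];o.append(cv2.resize(a,(400,400),interpolation=cv2.INTER_CUBIC))
cv2.imwrite('pics/cmp4.png',np.hstack(o))
E
```

```text
7.85 [0.5468 0.1508 0.1916] [ 0.55   0.128 -1.077 -0.471 -0.556  0.437] [-4.78 -0.17 -2.91] 0.248
grasp pt [0.5492 0.1504 0.1899]
target tcp [0.547  0.1522 0.1947] shift [ 0.0014  0.0026 -0.0017] rot [-0.005   0.0027  0.0054]
7.85 [0.5468 0.1508 0.1916] [2.1758 0.006  1.4286] [ 0.55   0.128 -1.077 -0.471 -0.556  0.437] [-4.78 -0.17 -2.91] 0.24832028397413694
```

View pics/cmp4.png

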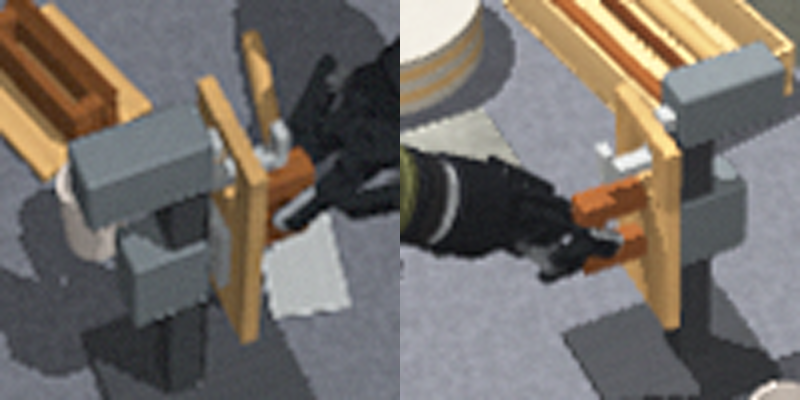

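View pics/wrist8.png

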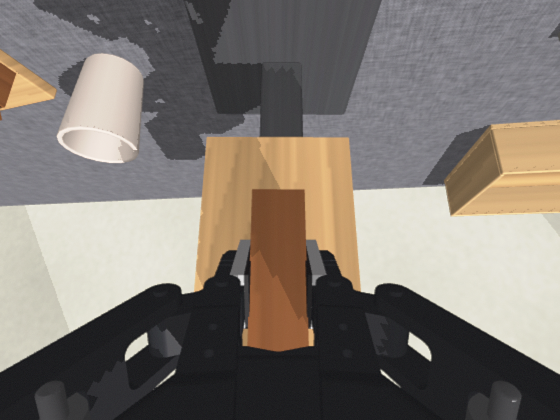

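{"fn": "step_arm", "kwargs": {"moves": "0 0.0015 -0.0008 0 0 0 0;0.0005 0.003 -0.0017 0 0 0 0;0.0005 0.003 -0.0017 0 0 0 0;0.0005 0.003 -0.0017 0 0 0 0"}}

```text
time_s: 8.33
tcp_pos: [0.5469, 0.1511, 0.1946]
ee_rot: [2.176, 0.006, 1.429]
contact_force: [-5.1, -0.2, -4.7]
finger_gap: 0.248
```

```bash
python3 go.py .5495 .1518 .193 -.143 .6 0; python3 snap.py 9 scene side;python3 - <<'E'
from h import *
K,T=load('side9.npz')[1:]
yaw=-.143;xd=np.array([np.cos(yaw),np.sin(yaw),0]);yd=np.array([-xd[1],xd[0],0]);O=np.array([.5844,.1463,0]);up=np.array([0,0,1])
f=lambda p:((proj(K,T,p)-[220,120]+.5)*6).round(1)
for x,y,z,n in [(-.025,-.007,.27,'tip top'),(-.017,-.007,.27,'tip top back'),(.010,-.02,.204+.028,'win low'),(.01,-.02,.25+.028,'win top'),(.01,-.045,.074+.028,'low front corner'),(.01,-.045,.264+.028,'top front')]:print(n,f(O+xd*x+yd*y+up*z))
a=cv2.imread('pics/side9.png')[120:220,220:320];cv2.imwrite('pics/s9.png',cv2.resize(a,(600,600),interpolation=cv2.INTER_CUBIC))
E
```

```text
8.33 [0.5469 0.1511 0.1946] [ 0.551  0.12  -1.07  -0.456 -0.556  0.437] [-5.08 -0.22 -4.71] 0.248
grasp pt [0.5493 0.1507 0.1929]
target tcp [0.547  0.1522 0.1947] shift [ 0.0011  0.0001 -0.    ] rot [-0.0057  0.003   0.0058]
8.3333 [0.5469 0.1511 0.1946] [2.1765 0.0065 1.4286] [ 0.551  0.12  -1.07  -0.456 -0.556  0.437] [-5.08 -0.22 -4.71] 0.24754459231514925
tip top [307.5 233.5]
tip top back [321.7 228.6]
win low [381.1 282.2]
win top [380.6 215.9]
low front corner [403.1 484.6]
top front [403.1 225.3]
```

View pics/s9.png

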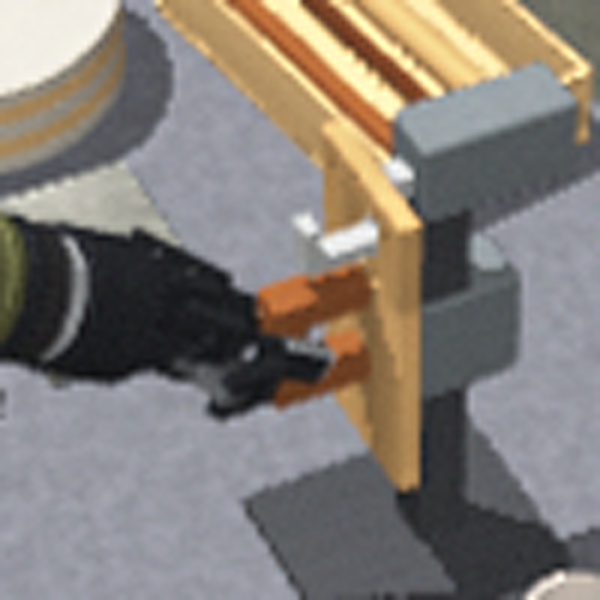

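{"fn": "step_arm", "kwargs": {"moves": "0 -0.0011 -0.0016 0 0 0 0;0 -0.0023 -0.0033 0 0 0 0;0 -0.0034 -0.005 0 0 0 0;0 -0.0045 -0.0066 0 0 0 0;0 -0.0056 -0.0083 0 0 0 0;0 -0.0068 -0.0099 0 0 0 0;0 -0.0079 -0.0116 0 0 0 0;0 -0.009 -0.0132 0 0 0 0;0 -0.009 -0.0132 0 0 0 0"}}

```text
time_s: 9.18
tcp_pos: [0.5341, 0.1549, 0.199]
ee_rot: [2.168, 0.001, 1.427]
contact_force: [-1.9, -0.2, -0.9]
finger_gap: 0.242
```

```bash
python3 go.py .533 .154 .193 -.143 .6 0; python3 snap.py 10 scene side;python3 - <<'E'
import cv2,numpy as np
o=[]
a=cv2.imread('pics/scene10.png')[205:300,225:325];o.append(cv2.resize(a,(400,400),interpolation=cv2.INTER_CUBIC))
a=cv2.imread('pics/side10.png')[120:220,220:320];o.append(cv2.resize(a,(400,400),interpolation=cv2.INTER_CUBIC))
cv2.imwrite('pics/cmp5.png',np.hstack(o))
E
```

```text
9.18 [0.5341 0.1549 0.199 ] [ 0.581  0.099 -1.086 -0.448 -0.581  0.461] [-1.89 -0.24 -0.87] 0.242
grasp pt [0.5365 0.1545 0.1974]
target tcp [0.5305 0.1544 0.1947] shift [-0.001  -0.0055 -0.0004] rot [0.0032 0.0008 0.0003]
9.1833 [0.5341 0.1549 0.199 ] [2.1676e+00 7.0000e-04 1.4273e+00] [ 0.581  0.099 -1.086 -0.448 -0.581  0.461] [-1.89 -0.24 -0.87] 0.24201718759424568
```

View pics/cmp5.png

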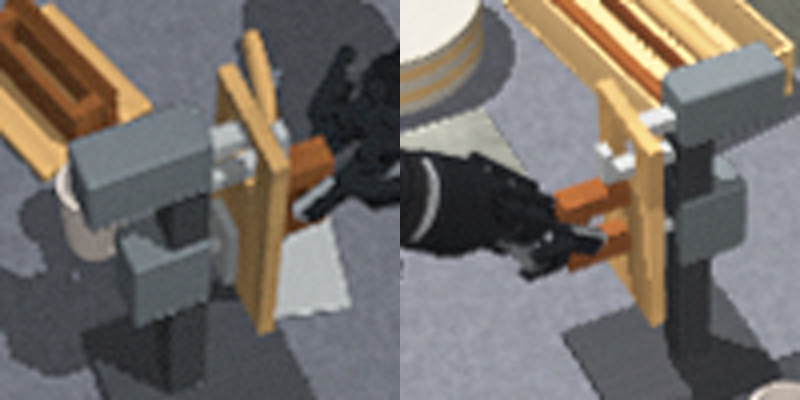

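{"fn": "step_arm", "kwargs": {"moves": "0 -0.005 -0.0022 0 0 0 0;0 -0.0062 -0.0039 0 0 0 0;0 -0.0073 -0.0056 0 0 0 0;0 -0.0085 -0.0072 0 0 0 0;0 -0.0096 -0.0089 0 0 0 0;0 -0.0108 -0.0106 0 0 0 0;0 -0.012 -0.0122 0 0 0 0;0 -0.0132 -0.0138 0 0 0 0;0 -0.0144 -0.0155 0 0 0 0"}}

```text
time_s: 10.03
tcp_pos: [0.5131, 0.1576, 0.1953]
ee_rot: [2.168, 0.001, 1.427]
contact_force: [-1.2, -0.1, -1.5]
finger_gap: 0.244
```

```bash
python3 go.py .45 .166 .2 -.143 .6 0; python3 snap.py 11 scene side;python3 - <<'E'
import cv2,numpy as np
o=[]
a=cv2.imread('pics/scene11.png')[205:300,225:325];o.append(cv2.resize(a,(400,400),interpolation=cv2.INTER_CUBIC))
a=cv2.imread('pics/side11.png')[120:220,220:320];o.append(cv2.resize(a,(400,400),interpolation=cv2.INTER_CUBIC))
cv2.imwrite('pics/cmp6.png',np.hstack(o))
E
```

```text
10.03 [0.5131 0.1576 0.1953] [ 0.623  0.082 -1.116 -0.44  -0.611  0.496] [-1.23 -0.1  -1.47] 0.244
grasp pt [0.5156 0.1572 0.1936]
target tcp [0.4475 0.1664 0.2017] shift [-0.0007 -0.032  -0.0583] rot [0.0023 0.0016 0.0006]
10.0333 [0.5131 0.1576 0.1953] [2.1685e+00 1.4000e-03 1.4268e+00] [ 0.623  0.082 -1.116 -0.44  -0.611  0.496] [-1.23 -0.1  -1.47] 0.24368217905889708
```

View pics/cmp6.png

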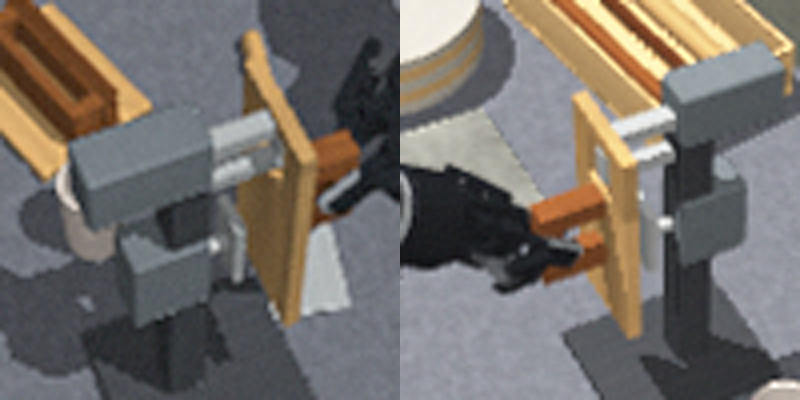

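{"fn": "step_arm", "kwargs": {"moves": "0 -0.0032 -0.0058 0 0 0 0;0 -0.0064 -0.0116 0 0 0 0;0 -0.0096 -0.0174 0 0 0 0;0 -0.0128 -0.0232 0 0 0 0;0 -0.016 -0.029 0 0 0 0;0 -0.0192 -0.035 0 0 0 0;0 -0.0224 -0.041 0 0 0 0;0 -0.0256 -0.047 0 0 0 0;0 -0.029 -0.053 0 0 0 0;0 -0.032 -0.058 0 0 0 0"}}

```text
time_s: 10.97
tcp_pos: [0.4473, 0.1672, 0.2016]
ee_rot: [2.168, 0.001, 1.427]
contact_force: [0.7, -0.9, -2.0]
finger_gap: 0.248
```

```bash
python3 go.py .538 -.1674 .21 .14 .6 0; python3 snap.py 12 scene side wrist
```

```text
10.97 [0.4473 0.1672 0.2016] [ 0.784 -0.017 -1.155 -0.29  -0.723  0.643] [ 0.66 -0.95 -1.97] 0.248
grasp pt [0.4497 0.1668 0.1999]
target tcp [ 0.5355 -0.1677  0.2117] shift [-0.3189  0.0841  0.1064] rot [ 0.0021  0.2349 -0.1587]
10.9667 [0.4473 0.1672 0.2016] [2.1684e+00 1.4000e-03 1.4274e+00] [ 0.784 -0.017 -1.155 -0.29  -0.723  0.643] [ 0.66 -0.95 -1.97] 0.24771012627831238
```

View pics/side12.png

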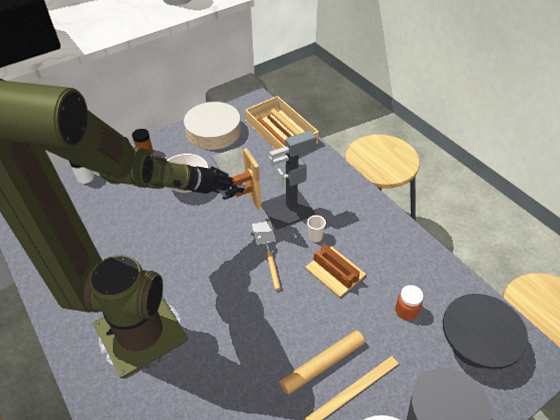

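View pics/wrist12.png

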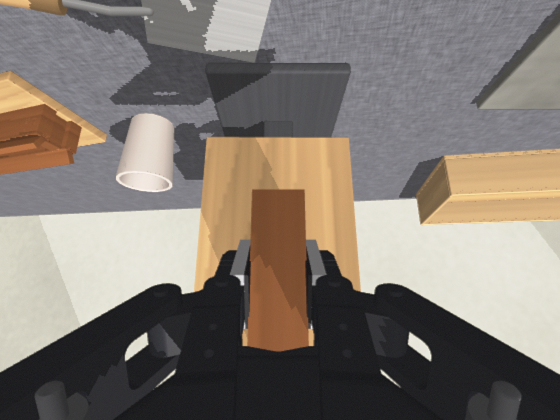

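{"fn": "step_arm", "kwargs": {"moves": "-0.01 0 0 0 0 0 0;-0.025 0 0 0 0 0 0;-0.045 0.003 0.003 0 0.01 -0.007 0;-0.068 0.008 0.008 0 0.03 -0.02 0;-0.09 0.014 0.014 0 0.05 -0.034 0;-0.113 0.02 0.022 0 0.075 -0.05 0;-0.136 0.027 0.03 0 0.1 -0.067 0;-0.158 0.034 0.038 0 0.12 -0.081 0;-0.176 0.039 0.045 0 0.14 -0.095 0;-0.19 0.043 0.05 0 0.15 -0.1 0"}}

```text
time_s: 11.95
tcp_pos: [0.4868, -0.0343, 0.2118]
ee_rot: [2.169, 0.001, 1.603]
contact_force: [0.6, 0.7, -2.1]
finger_gap: 0.245
```

```bash
python3 go.py .538 -.1674 .21 .14 .6 0
python3 - <<'E'
from h import *
# board pose in tool frame from wrist12: refine lower edge corners
d=np.load('wrist12.npz');K=d['intrinsics'];T=d['tool_from_camera']
a=cv2.imread('pics/wrist12.png')[120:240,180:380];cv2.imwrite('pics/w12z.png',cv2.resize(a,None,fx=4,fy=4,interpolation=cv2.INTER_CUBIC))
E
```

```text
11.95 [ 0.4868 -0.0343  0.2118] [-0.173 -0.103 -1.283 -0.572  0.169 -0.118] [ 0.57  0.74 -2.12] 0.245
grasp pt [ 0.4893 -0.0342  0.2101]
target tcp [ 0.5355 -0.1677  0.2117] shift [-0.1349  0.0248  0.0369] rot [ 0.002   0.0896 -0.0594]
```

View pics/w12z.png

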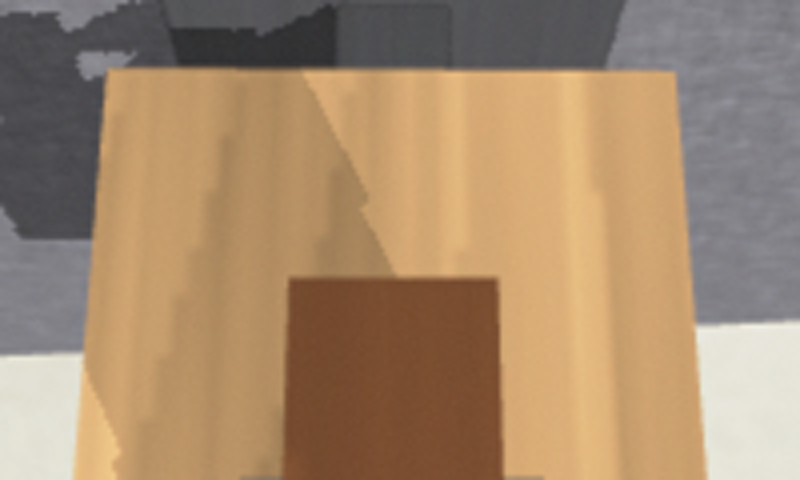

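{"fn": "step_arm", "kwargs": {"moves": "-0.005 0.006 0.008 0 0.005 -0.003 0;-0.02 0.012 0.016 0 0.015 -0.01 0;-0.04 0.018 0.025 0 0.03 -0.02 0;-0.062 0.022 0.032 0 0.045 -0.03 0;-0.085 0.024 0.036 0 0.06 -0.04 0;-0.108 0.0248 0.037 0 0.075 -0.05 0;-0.125 0.0248 0.037 0 0.09 -0.06 0;-0.135 0.0248 0.037 0 0.09 -0.06 0;-0.135 0.0248 0.037 0 0.09 -0.06 0;-0.135 0.0248 0.037 0 0.09 -0.06 0"}}

```text
time_s: 12.78
tcp_pos: [0.5362, -0.164, 0.2101]
ee_rot: [2.172, -0.002, 1.715]
contact_force: [-0.7, 0.2, -1.3]
finger_gap: 0.246
```

```bash
python3 go.py .538 -.1674 .21 .14 .6 0; python3 snap.py 13 scene side wrist
python3 - <<'E'
from h import *
d=np.load('wrist12.npz');K=d['intrinsics'];T=d['tool_from_camera']
def pair(a,b,w):
    rs=[]
    for u,v in(a,b):
        r=T[:3,:3]@np.array([(u-K[0,2])/K[0,0],-(v-K[1,2])/K[1,1],-1]);rs.append(r)
    k=w/np.linalg.norm(rs[0]-rs[1]);return T[:3,3]+k*rs[0],T[:3,3]+k*rs[1]
t=.6;rot=np.array([[1,0,0],[0,np.cos(t),-np.sin(t)],[0,np.sin(t),np.cos(t)]]) 
# tool y -> up*cos + fwd*sin ; tool z -> fwd*cos - up*sin ; frame (lat, up, fwd)
def show(n,p):
    p=p-[0,0,.003];lat=p[0];up=np.cos(t)*p[1]-np.sin(t)*p[2];fw=np.sin(t)*p[1]+np.cos(t)*p[2];print(n,np.round([lat,up,fw],4))
for n,a,b,w in (('board low front',(206.6,137.1),(348.9,137.6),.09),('handle low front',(251.9,189.1),(304.1,189.1),.022)):
    p,q=pair(a,b,w);show(n,p);show(n,q);show(n+' mid',(p+q)/2)
E
```

```text
12.78 [ 0.5362 -0.164   0.2101] [-0.599  0.08  -1.047 -0.377  0.593 -0.477] [-0.68  0.22 -1.32] 0.246
grasp pt [ 0.5386 -0.1636  0.2085]
target tcp [ 0.5355 -0.1677  0.2117] shift [-0.0036  0.0006 -0.0018] rot [-0.0007 -0.0045  0.0003]
12.7833 [ 0.5362 -0.164   0.2101] [ 2.1715 -0.0023  1.7147] [-0.599  0.08  -1.047 -0.377  0.593 -0.477] [-0.68  0.22 -1.32] 0.24595722025275196
board low front [-0.0456 -0.0917  0.0424]
board low front [ 0.0444 -0.0913  0.0425]
board low front mid [-0.0006 -0.0915  0.0424]
handle low front [-0.0115 -0.0354 -0.0114]
handle low front [ 0.0105 -0.0354 -0.0114]
handle low front mid [-0.0005 -0.0354 -0.0114]
```

View pics/side13.png

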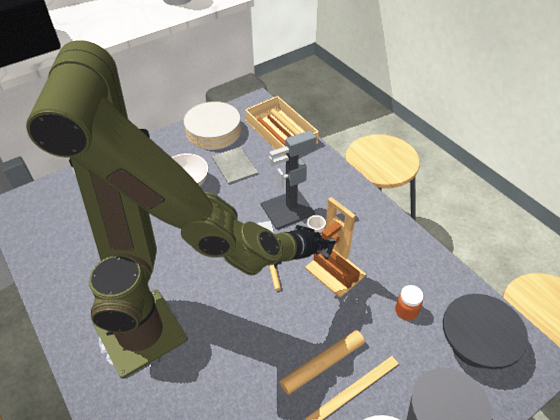

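View pics/scene13.png

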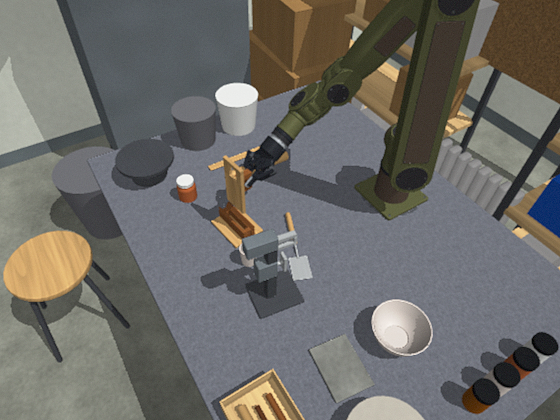

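View pics/wrist13.png

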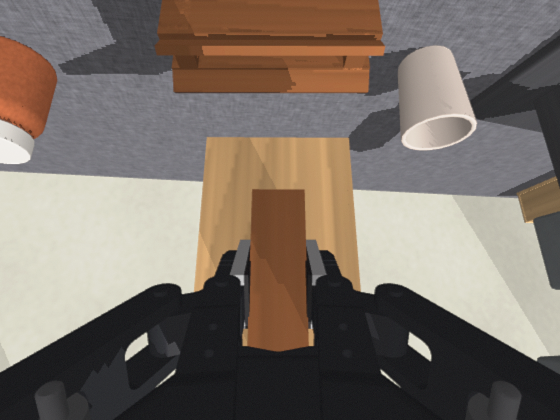

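```bash
python3 go.py .5417 -.1663 .172 .14 .6 0
```

```text
12.93 [ 0.5356 -0.1623  0.2099] [-0.597  0.079 -1.048 -0.377  0.594 -0.478] [-0.5   0.92 -0.96] 0.251
grasp pt [ 0.5381 -0.162   0.2082]
target tcp [ 0.5392 -0.1666  0.1737] shift [-0.0049 -0.0282  0.0229] rot [-0.0011 -0.0067  0.0013]
```

{"fn": "step_arm", "kwargs": {"moves": "-0.001 -0.005 0.004 0 -0.003 0 0;-0.002 -0.01 0.008 0 -0.006 0 0;-0.003 -0.015 0.012 0 -0.006 0 0;-0.004 -0.02 0.016 0 -0.006 0 0;-0.0049 -0.025 0.02 0 -0.006 0 0;-0.0049 -0.028 0.023 0 -0.006 0 0;-0.0049 -0.028 0.023 0 -0.006 0 0;-0.0049 -0.028 0.023 0 -0.006 0 0;-0.0049 -0.028 0.023 0 -0.006 0 0"}}

```text
time_s: 13.68
tcp_pos: [0.5402, -0.1678, 0.1747]
ee_rot: [2.171, 0.002, 1.712]
contact_force: [0.8, 0.0, -1.8]
finger_gap: 0.247
```

```bash
python3 go.py .5417 -.1663 .172 .14 .6 0; python3 snap.py 14 scene side wrist;python3 - <<'E'
from h import *
a=cv2.imread('pics/scene14.png')[140:250,190:300];b=cv2.imread('pics/side14.png')[190:300,280:390]
cv2.imwrite('pics/cmp7.png',np.hstack([cv2.resize(x,(400,400),interpolation=cv2.INTER_CUBIC) for x in (a,b)]))
# predicted lower edge corners if on slot line at z=.0795
yaw=.14;xd=np.array([np.cos(yaw),np.sin(yaw),0]);yd=np.array([-xd[1],xd[0],0]);O=np.array([.5897,-.16,0]);up=np.array([0,0,1])
for nm,off,o2 in(('scene14',(190,140),0),('side14',(280,190),400)):
    K,T=load(nm+'.npz')[1:]
    for x,y,z in[(-.006,.045,.0805),(.006,.045,.0805),(-.006,-.045,.0805),(.006,-.045,.0805),(-.006,.045,.2705),(-.006,-.045,.2705),(.006,.045,.2705),(.006,-.045,.2705)]:
        print(nm,x,y,z,((proj(K,T,O+xd*x+yd*y+up*z)-off+.5)*400/110-.5+[o2,0]).round(1))
E
```

```text
13.68 [ 0.5402 -0.1678  0.1747] [-0.599  0.176 -1.099 -0.529  0.589 -0.476] [ 0.8   0.03 -1.83] 0.247
grasp pt [ 0.5426 -0.1675  0.173 ]
target tcp [ 0.5392 -0.1666  0.1737] shift [ 0.0013 -0.0013 -0.0001] rot [0.0003 0.0004 0.0019]
13.6833 [ 0.5402 -0.1678  0.1747] [2.1705e+00 1.8000e-03 1.7115e+00] [-0.599  0.176 -1.099 -0.529  0.589 -0.476] [ 0.8   0.03 -1.83] 0.2471607443794775
scene14 -0.006 0.045 0.0805 [201.8 287.2]
scene14 0.006 0.045 0.0805 [191.5 293.3]
scene14 -0.006 -0.045 0.0805 [145.4 232.1]
scene14 0.006 -0.045 0.0805 [135.2 237.9]
scene14 -0.006 0.045 0.2705 [193.2 141.2]
scene14 -0.006 -0.045 0.2705 [131.   85.2]
scene14 0.006 0.045 0.2705 [181.8 147.5]
scene14 0.006 -0.045 0.2705 [119.7  91. ]
side14 -0.006 0.045 0.0805 [563.8 215.7]
side14 0.006 0.045 0.0805 [573.7 208. ]
side14 -0.006 -0.045 0.0805 [643.  279.7]
side14 0.006 -0.045 0.0805 [652.9 271.5]
side14 -0.006 0.045 0.2705 [577.7  65. ]
side14 -0.006 -0.045 0.2705 [665.6 130.9]
side14 0.006 0.045 0.2705 [588.5  57. ]
side14 0.006 -0.045 0.2705 [676.5 122.4]
```

View pics/cmp7.png

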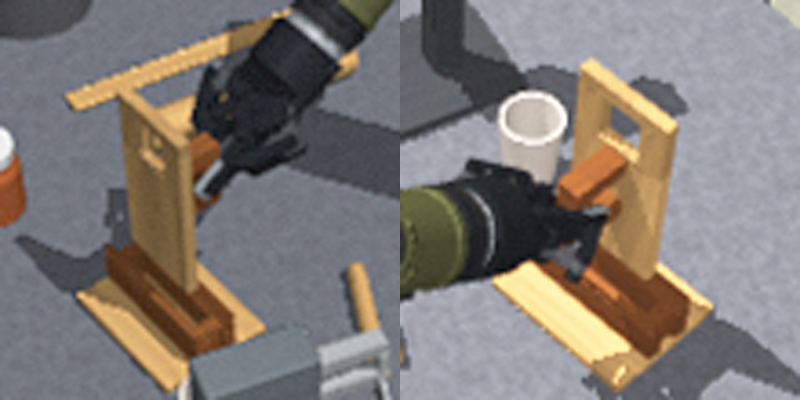

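View pics/wrist14.png

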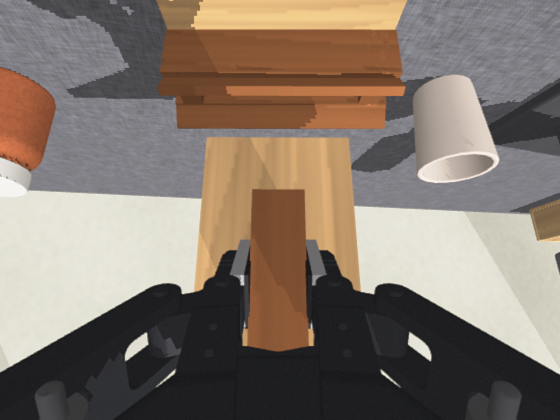

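{"fn": "step_arm", "kwargs": {"moves": "0.0007 -0.0007 0 0 0 0 0;0.0013 -0.004 0.002 0 0 0 0;0.0013 -0.008 0.0045 0 0 0 0;0.0013 -0.012 0.0073 0 0 0 0;0.0013 -0.016 0.01 0 0 0 0;0.0013 -0.02 0.0128 0 0 0 0;0.0013 -0.024 0.0155 0 0 0 0;0.0013 -0.028 0.0183 0 0 0 0;0.0013 -0.028 0.0183 0 0 0 0;0.0013 -0.028 0.0183 0 0 0 0"}}

```text
time_s: 14.67
tcp_pos: [0.539, -0.1669, 0.1402]
ee_rot: [2.172, 0.001, 1.711]
contact_force: [0.4, -0.3, -1.5]
finger_gap: 0.244
```

```bash
python3 go.py .5417 -.1663 .1045 .14 .6 0; python3 snap.py 15 scene side wrist;python3 - <<'E'
from h import *
a=cv2.imread('pics/scene15.png')[140:250,190:300];b=cv2.imread('pics/side15.png')[190:300,280:390]
cv2.imwrite('pics/cmp8.png',np.hstack([cv2.resize(x,(400,400),interpolation=cv2.INTER_CUBIC) for x in (a,b)]))
E
```

```text
14.67 [ 0.539  -0.1669  0.1402] [-0.598  0.274 -1.153 -0.679  0.588 -0.476] [ 0.36 -0.27 -1.46] 0.244
grasp pt [ 0.5414 -0.1666  0.1385]
target tcp [ 0.5392 -0.1666  0.1062] shift [ 0.0003 -0.0279  0.0195] rot [-0.0011  0.0003  0.0005]
14.6667 [ 0.539  -0.1669  0.1402] [2.1719e+00 6.0000e-04 1.7108e+00] [-0.598  0.274 -1.153 -0.679  0.588 -0.476] [ 0.36 -0.27 -1.46] 0.2441907754689499
```

View pics/cmp8.png

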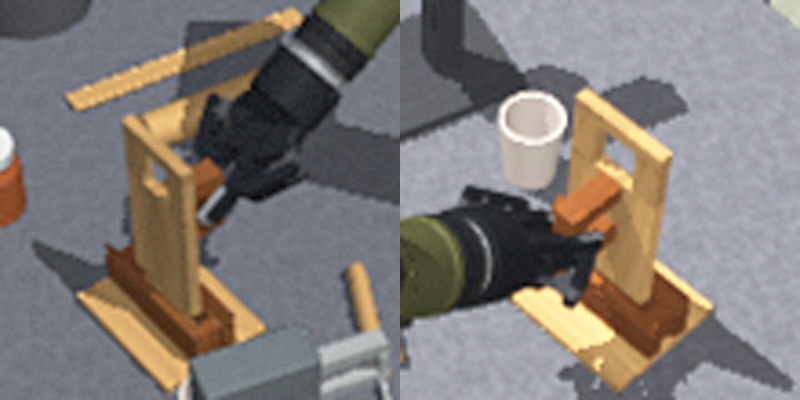

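View pics/wrist15.png

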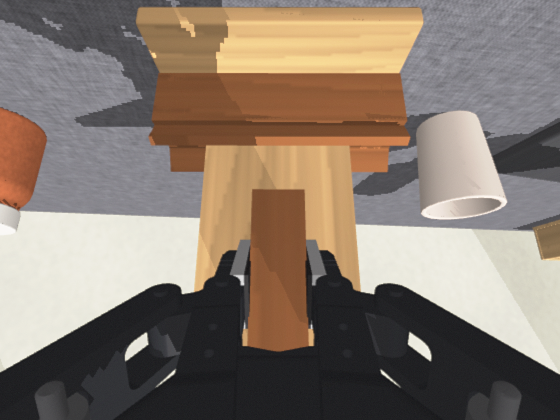

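Bottom edge is in the lips, centred. Continue down, watching force.

{"fn": "step_arm", "kwargs": {"moves": "0.0003 -0.0025 0.0017 0 0 0 0;0.0003 -0.005 0.0034 0 0 0 0;0.0003 -0.0075 0.0052 0 0 0 0;0.0003 -0.01 0.007 0 0 0 0;0.0003 -0.0125 0.0087 0 0 0 0;0.0003 -0.015 0.0105 0 0 0 0;0.0003 -0.0175 0.0122 0 0 0 0;0.0003 -0.02 0.014 0 0 0 0;0.0003 -0.02 0.014 0 0 0 0;0.0003 -0.02 0.014 0 0 0 0"}}

```text
time_s: 15.65
tcp_pos: [0.5393, -0.1667, 0.1161]
ee_rot: [2.171, 0.001, 1.711]
contact_force: [-0.2, -0.2, -2.2]
finger_gap: 0.246
```

```bash
python3 go.py .5417 -.1663 .1045 .14 .6 0
```

```text
15.65 [ 0.5393 -0.1667  0.1161] [-0.597  0.353 -1.187 -0.793  0.587 -0.475] [-0.15 -0.18 -2.21] 0.246
grasp pt [ 0.5417 -0.1664  0.1144]
target tcp [ 0.5392 -0.1666  0.1062] shift [ 0.0001 -0.0082  0.0056] rot [-0.0007  0.0005  0.0007]
```

Free so far (only weight on the wrist). Last ~10 mm, slowly.

{"fn": "step_arm", "kwargs": {"moves": "0 -0.0015 0.001 0 0 0 0;0 -0.003 0.002 0 0 0 0;0 -0.0045 0.0031 0 0 0 0;0 -0.006 0.0041 0 0 0 0;0 -0.007 0.0048 0 0 0 0;0 -0.0078 0.0054 0 0 0 0;0 -0.0078 0.0054 0 0 0 0"}}

```text
time_s: 16.23
tcp_pos: [0.5394, -0.1667, 0.1067]
ee_rot: [2.171, 0.001, 1.711]
contact_force: [0.5, 1.0, -1.7]
finger_gap: 0.245
```

{"fn": "step_arm", "kwargs": {"moves": "0 -0.0006 0.0004 0 0 0 0;0 -0.0012 0.0008 0 0 0 0;0 -0.0012 0.0008 0 0 0 0"}}

```text
time_s: 16.48
tcp_pos: [0.5395, -0.1669, 0.1056]
ee_rot: [2.171, 0.002, 1.711]
contact_force: [-0.0, 0.4, -2.1]
finger_gap: 0.246
```

{"fn": "step_arm", "kwargs": {"moves": "0 -0.0006 0.0004 0 0 0 0;0 -0.0012 0.0008 0 0 0 0;0 -0.0012 0.0008 0 0 0 0"}}

```text
time_s: 16.73
tcp_pos: [0.5401, -0.1669, 0.1054]
ee_rot: [2.168, 0.003, 1.712]
contact_force: [-2.8, 0.3, 4.1]
finger_gap: 0.244
```

{"fn": "step_arm", "kwargs": {"moves": "0 -0.0006 0.0004 0 0 0 0;0 -0.0012 0.0008 0 0 0 0;0 -0.0012 0.0008 0 0 0 0"}}

```text
time_s: 16.98
tcp_pos: [0.5405, -0.167, 0.1052]
ee_rot: [2.165, 0.004, 1.712]
contact_force: [-7.8, 0.4, 11.6]
finger_gap: 0.246
```

{"fn": "step_arm", "kwargs": {"moves": "0 0.0008 -0.0006 0 0 0 0;0 0.0012 -0.0008 0 0 0 0;0 0.0012 -0.0008 0 0 0 0"}}

```text
time_s: 17.23
tcp_pos: [0.5403, -0.1671, 0.1053]
ee_rot: [2.168, 0.003, 1.712]
contact_force: [-2.7, 0.3, 5.4]
finger_gap: 0.241
```

```bash
python3 go.py .5417 -.1663 .1045 .14 .6 0; python3 snap.py 16 scene side wrist;python3 - <<'E'
from h import *
a=cv2.imread('pics/scene16.png')[140:250,190:300];b=cv2.imread('pics/side16.png')[190:300,280:390]
cv2.imwrite('pics/cmp9.png',np.hstack([cv2.resize(x,(400,400),interpolation=cv2.INTER_CUBIC) for x in (a,b)]))
E
```

```text
17.23 [ 0.5403 -0.1671  0.1053] [-0.597  0.393 -1.201 -0.852  0.588 -0.475] [-2.66  0.35  5.41] 0.241
grasp pt [ 0.5428 -0.1667  0.1036]
target tcp [ 0.5392 -0.1666  0.1062] shift [ 0.0006  0.0002 -0.0013] rot [0.0024 0.001  0.0027]
17.2333 [ 0.5403 -0.1671  0.1053] [2.1684 0.0028 1.7115] [-0.597  0.393 -1.201 -0.852  0.588 -0.475] [-2.66  0.35  5.41] 0.24125245280229726
```

View pics/cmp9.png

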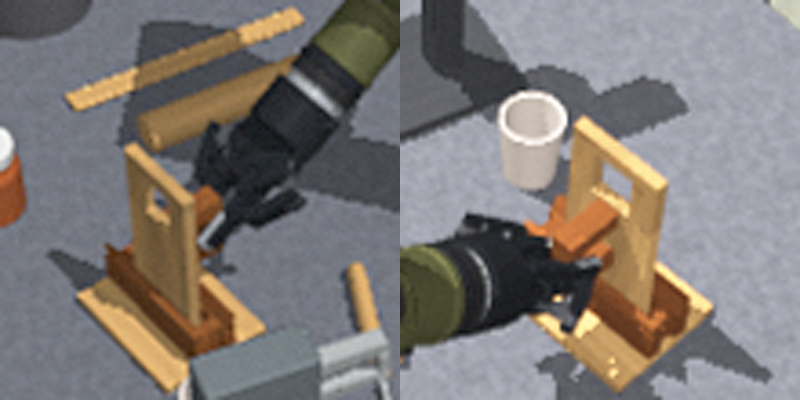

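{"fn": "step_arm", "kwargs": {"moves": "0 0 0 0 0 0 0.3;0 0 0 0 0 0 0.4;0 0 0 0 0 0 0.5;0 0 0 0 0 0 0.6;0 0 0 0 0 0 0.75;0 0 0 0 0 0 0.9;0 0 0 0 0 0 1;0 0 0 0 0 0 1;0 0 0 0 0 0 1"}}

```text
time_s: 18.13
tcp_pos: [0.5394, -0.1668, 0.1041]
ee_rot: [2.171, 0.001, 1.711]
contact_force: [0.2, 0.3, 0.6]
finger_gap: 1.0
```

```bash
python3 snap.py 17 scene wrist
```

```text
18.1333 [ 0.5394 -0.1668  0.1041] [2.1710e+00 1.5000e-03 1.7108e+00] [-0.597  0.394 -1.202 -0.851  0.587 -0.475] [0.23 0.28 0.64] 1.0001907170767668
```

View pics/wrist17.png

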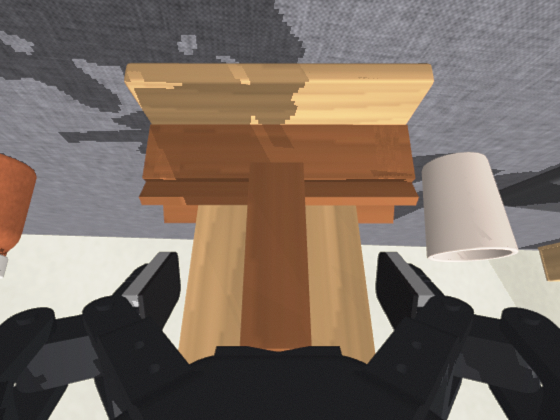

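{"fn": "step_arm", "kwargs": {"moves": "0 0 -0.006 0 0 0 1;0 0 -0.015 0 0 0 1;0 0 -0.026 0 0 0 1;0 0 -0.04 0 0 0 1;0 0 -0.055 0 0 0 1;0 0 -0.07 0 0 0 1;0 0 -0.085 0 0 0 1;0 0 -0.1 0 0 0 1;0 0 -0.11 0 0 0 1;0 0 -0.11 0 0 0 1"}}

```text
time_s: 19.07
tcp_pos: [0.4484, -0.1796, 0.1674]
ee_rot: [2.17, 0.002, 1.709]
contact_force: [-0.1, 0.1, 0.1]
finger_gap: 0.997
```

```bash
python3 snap.py 18 scene side wrist;python3 - <<'E'
from h import *
a=cv2.imread('pics/scene18.png')[140:250,190:300];b=cv2.imread('pics/side18.png')[190:300,280:390]
cv2.imwrite('pics/cmp10.png',np.hstack([cv2.resize(x,(400,400),interpolation=cv2.INTER_CUBIC) for x in (a,b)]))
E
```

```text
19.0667 [ 0.4484 -0.1796  0.1674] [2.1701 0.0024 1.7089] [-0.807  0.096 -1.203 -0.438  0.732 -0.664] [-0.1   0.09  0.08] 0.9969796926959487
```

View pics/cmp10.png

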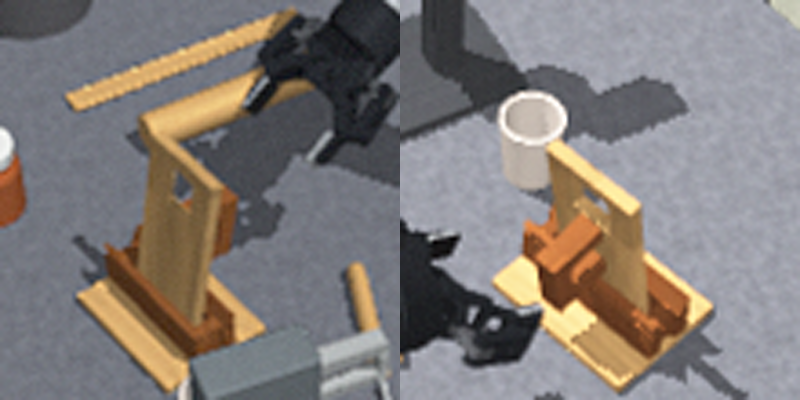

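View pics/wrist18.png

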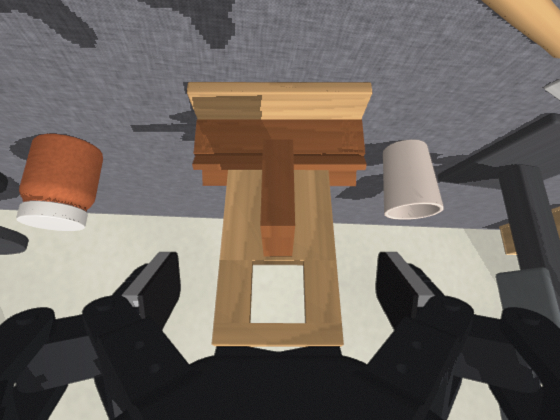

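View pics/scene18.png

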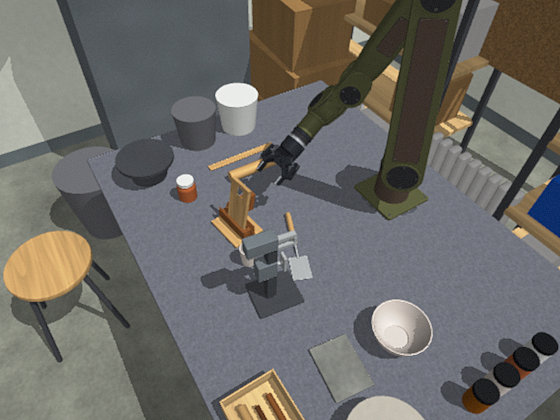

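```bash
python3 - <<'E'
from h import *
S=load('scene18.npz')[1:];D=load('side18.npz')[1:]
sc=lambda u,v:(190+(u+.5)*110/400-.5,140+(v+.5)*110/400-.5)
sd=lambda u,v:(280+(u-400+.5)*110/400-.5,190+(v+.5)*110/400-.5)
for n,a,b in [('y+',(214,190),(554,147)),('y-',(146,122),(640,210))]:
    p,e=tri([ray(*S,*sc(*a)),ray(*D,*sd(*b))]);q=p-[.5897,-.16,.012];c,s=np.cos(.14),np.sin(.14)
    print(n,p.round(4),'slot frame',np.round([c*q[0]+s*q[1],-s*q[0]+c*q[1],q[2]],4),np.round(e,4))
E
python3 snap.py 19 scene
python3 - <<'E'
import cv2,numpy as np
a=cv2.imread('pics/scene18.png').astype(int);b=cv2.imread('pics/scene19.png').astype(int);print(np.abs(a-b).max(), (np.abs(a-b).max(2)>30).sum())
E
```

```text
y+ [ 0.5555 -0.1229  0.1938] slot frame [-0.0286  0.0415  0.1818] [0.0008 0.0008]
y- [ 0.5684 -0.218   0.2048] slot frame [-0.0292 -0.0544  0.1928] [0.0045 0.0045]
19.2167 [ 0.4497 -0.1796  0.1665] [2.1704 0.0023 1.7103] [-0.804  0.101 -1.202 -0.442  0.731 -0.663] [-0.55 -0.73  0.29] 1.0032182673136174
73 188
```

{"fn": "step_arm", "kwargs": {"moves": "0 0 0 0 0 0 1;0 0 0 0 0 0 1;0 0 0 0 0 0 1;0 0 0 0 0 0 1;0 0 0 0 0 0 1;0 0 0 0 0 0 1"}}

```text
time_s: 19.77
tcp_pos: [0.4496, -0.1793, 0.1661]
ee_rot: [2.171, 0.001, 1.711]
contact_force: [-0.8, 0.2, 0.4]
finger_gap: 1.001
```

```bash
python3 snap.py 20 scene side
python3 - <<'E'
import cv2,numpy as np
a=cv2.imread('pics/scene19.png').astype(int);b=cv2.imread('pics/scene20.png').astype(int);m=(np.abs(a-b).max(2)>30);print(m.sum(),np.argwhere(m).min(0) if m.any() else 0,np.argwhere(m).max(0) if m.any() else 0)
a=cv2.imread('pics/scene20.png')[205:300,225:325];b=cv2.imread('pics/scene0.png')[205:300,225:325]
cv2.imwrite('pics/fin.png',np.hstack([cv2.resize(x,(400,380),interpolation=cv2.INTER_CUBIC) for x in (b,a)]))
E
```

```text
19.7667 [ 0.4496 -0.1793  0.1661] [2.1711e+00 1.3000e-03 1.7109e+00] [-0.804  0.101 -1.202 -0.441  0.731 -0.663] [-0.83  0.22  0.42] 1.0011780697345214
8 [ 47 257] [167 363]
```

View pics/fin.png

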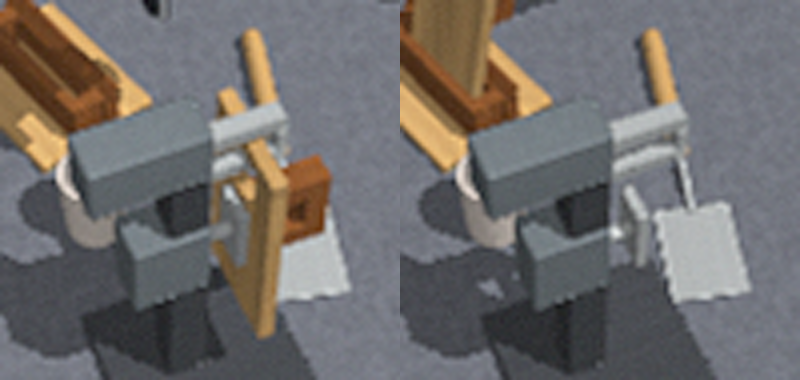

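The bolt and press plate are back in their rest positions. The board and everything else is still.

```bash
python3 -c "
from cell import *
print(hand_in())"
```

```text
the job is handed in; nothing more can be done
None
```

The board is standing in the rack's slot and released. I handed the job in at about 19.8 s, and no verdict was reported.

**How it went:**
- I gripped the handle with the tool tilted 0.6 rad nose-down, because a level grip was out of the arm's reach.
- I pressed the plate back about 15 mm, judged from the camera images, with about 12 N at the wrist.
- With the plate still pressed, I lifted the board about 28 mm. I drew it out over the hook tip, carried it over the cup and lowered it into the slot until it touched the floor. The last push peaked at about 14 N at the wrist, and I backed off before opening the gripper.

**Last checks:**
- **Board:** it leans about 0.15 rad towards the robot (limit 0.3). It sits about 6 mm off the slot's middle (limit 16). The lower edge was seated at z ≈ 12 mm just before release. The board did not change between the last two scene pictures.
- **Press plate and bolt:** both look back at rest in the scene picture.
- **Other objects:** nothing looks moved in the pictures, though I did not measure each one.
- **Robot:** the gripper is clear of everything and the wrist force is about zero.

**Checks that were off or weak:**
- While carrying the board, joint 3 read −1.283 against its stated limit of −1.28 for a moment. No failure was reported, but I can't rule out that it counts.
- The two-camera fix on one top corner of the board disagreed by 4.5 mm, so the lean and the offset along the slot are rough.

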